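Move oiled feet to the drying tray with sprung tongs, then hang the tongs up

TASK

The small turned wooden feet on the paper sheet are wet with oil, so never touch them with the gripper: take the sprung tongs off the rail, pick up each foot with the tongs and set it upright in the drying tray, no two feet touching. When all the feet are in the tray, hang the tongs over the rail again, an arm on each side of the bar, and leave the wax tin, battery and black tape where they are.

Things in the scene. Friction and masses are not known exactly. Their poses are not given: they have to be found in the camera images.
- tongs: steel bow tongs, a narrow upside-down U of strip 14 mm wide, 3 mm thick, 60 g, hung on the rail tips down. Origin under the crown of the bow, where the bar touches it (2.5 mm of strip above it); z up from tips to bow, x along the strip's width (along the bar while it hangs), y the squeeze direction. The arms are hinged to the bow at y = +-14.5, z = -12 mm and end at z = -117 mm
- tongs_grip (a point): point between the tongs' arms, 62 mm below their origin, where fingertips go: come from above, a finger outside each arm, clear of the bow. Over the outsides here: relaxed 48 mm; arms parallel 32; foot held 34 to 35. At 41 mm the tongs stay in the gripper (about 3 N a side), tip pads 38 mm apart; a squeeze of 15 to 20 N grips a foot
- tongs_tips (a point): point midway between the very ends of the tongs' tips, 117 mm below their origin. The last 17 mm of each arm carry a 3 mm rubber pad inside; the pads are 52 mm apart when relaxed, 20 mm with the arms parallel
- tongs_arm_a (a joint): spring hinge of one tongs arm: 0 = relaxed, arm splayed outward 0.16 rad from vertical; 0.16 = arm parallel to the tongs' z; grows as it is squeezed inward, at most 0.26. About 0.14 with a foot held. Spring 2 N m/rad towards 0. Arm on the +y side
- tongs_arm_b (a joint): spring hinge of one tongs arm: 0 = relaxed, arm splayed outward 0.16 rad from vertical; 0.16 = arm parallel to the tongs' z; grows as it is squeezed inward, at most 0.26. About 0.14 with a foot held. Spring 2 N m/rad towards 0. Arm on the -y side
- rail_mid (a point): middle of the axis of the steel rail's horizontal bar, 10 mm in diameter, 180 mm long between its two posts, 140 mm above the table; the bar runs along this point's y, z is up. The rail is fixed. Hung up, the tongs' origin lies 5 mm above the bar's axis, their x along the bar
- drying_tray: shallow wooden tray, fixed, 150 x 190 mm outside (x, y), rim 16 mm high, walls and floor 6 mm thick; origin at the centre of its underside, so the inner floor is at z = +6 mm
- oiling_sheet: paper sheet, fixed, 160 x 180 mm (x, y), 2 mm thick; origin at the centre of its underside
- foot0: turned dark wooden foot, a short upright cylinder 24 mm in diameter, 20 mm tall, about 15 g; starts standing on the oiling sheet, wet with oil; origin at the centre of its underside, z up. Four to six of the six feet are present; an absent one has no pose
- foot1: turned dark wooden foot, a short upright cylinder 24 mm in diameter, 20 mm tall, about 15 g; starts standing on the oiling sheet, wet with oil; origin at the centre of its underside, z up. Four to six of the six feet are present; an absent one has no pose
- foot2: turned dark wooden foot, a short upright cylinder 24 mm in diameter, 20 mm tall, about 15 g; starts standing on the oiling sheet, wet with oil; origin at the centre of its underside, z up. Four to six of the six feet are present; an absent one has no pose
- foot3: turned dark wooden foot, a short upright cylinder 24 mm in diameter, 20 mm tall, about 15 g; starts standing on the oiling sheet, wet with oil; origin at the centre of its underside, z up. Four to six of the six feet are present; an absent one has no pose
- foot4: turned dark wooden foot, a short upright cylinder 24 mm in diameter, 20 mm tall, about 15 g; starts standing on the oiling sheet, wet with oil; origin at the centre of its underside, z up. Four to six of the six feet are present; an absent one has no pose
- foot5: turned dark wooden foot, a short upright cylinder 24 mm in diameter, 20 mm tall, about 15 g; starts standing on the oiling sheet, wet with oil; origin at the centre of its underside, z up. Four to six of the six feet are present; an absent one has no pose
- wax_tin: round tin of wax, 63 mm in diameter, 34 mm tall, a bystander; origin at the centre of its underside
- electrical_tape: black roll of tape lying flat, 58 mm in diameter, 19 mm tall, a bystander; origin at the centre of its underside
- battery: small round battery, 15 mm thick, lying, 50 mm long along its y, a bystander; origin at the centre of its underside
Not all that is in view belongs to the job. There is more than one size of the tongs; the job needs the largest. What is shaped like the foot5 but purple is not meant.

How it is judged:
By the outcome, as a careful person would: the job done as asked, in the order asked, and still so for the second after the job is handed in, with the robot touching nothing.
Of foot0, foot1, foot2, foot3, foot4, foot5 only 4 to 6 are there at a start; the rules pass over those that are not, and their reading is None.
At some moment in a run one of foot0, foot1, foot2, foot3, foot4, foot5 may be knocked a few centimetres aside while the robot is not near it.
It also fails if it takes over 210 s, if anything falls off the work surface, if the arm or the gripper's body presses on something with over 40 N, if the wrist force passes 120 N, or if a joint passes its speed limit or range.

ROBOT

A 7-joint arm with a two-finger parallel gripper is mounted at the origin on a cart in front of the work surface, level with it; the furniture and walls round the work are solid. World frame = base frame: x ahead of the robot, y to its left, z up, the work surface at z = 0. Lengths are in mm, angles in rad, forces in N, time in s.
With the tool pointing down it reaches from about 425 to 950 mm from the base axis. Payload 16.7 kg.
Tool frame: the origin (TCP) lies on the centre line of the jaws, within the pads' length; the fingertips stand 8 mm ahead of it and the grasp point (between the pads) lies 11 mm behind it; z points along the fingers, y is the line along which they close (so a half turn about z gives the same grasp; the last joint's range is limited). The gripper opens to 94 mm and grips with 3 to 60 N. Pads are 16 mm wide; open, the fingers measure 119 mm over their backs; the gripper's body (75 mm by 177 mm) begins 78 mm behind the grasp point.
Start: joints at [1.179, 0.426, 0.074, 1.606, -0.034, 1.111, -0.067], TCP at [162.255, -655.17, 213.467] pointing down, gripper open.
Joint ranges: [-2.85, 2.85], [-0.5, 2.14], [-1.23, 1.37], [0.21, 2.46], [-1.02, 4.16], [0.16, 2.05], [-2.73, 2.73]. Speed limits (rad/s): [1.89, 1.89, 2.39, 2.39, 3.01, 3.01, 3.01].

INTERFACE

Orientations are given as a unit quaternion [w, x, y, z].
In Python, from bench import sense, snapshot, finish_job gives the robot as it stands. The module is installed in compiled form; this text tells all that it offers.
- The arm moves only by the tool arm_command, never from a script. Its argument "motion" is a list of rows, each a list of 7 numbers: the opening, from 0 (shut) to 1 (fully open), then the shift along the tool's x, y, z in mm, then the turn, a rotation vector about the tool's x, y, z in rad. In form: [[hand, x, y, z, ax, ay, az], ...]. A call has 1 to 10 rows; each row is the pose to reach, as a shift and turn from the pose commanded when the call began, along the tool's axes at that moment; what a row does not reach only later rows make up. A row lasts 1/10 s, in which the tool goes at most 50 mm and 8.59 degrees, less where a joint would pass 70% of its speed; a pose out of reach is approached as far as the arm can. A call with a gripper value outside its range is refused whole. The fingers move at their own pace and stop on an object; "squeeze" is the grip in N (left out, the last holds). Time passes only in rows, so rows that repeat a pose let the fingers close. It gives the time, the measured TCP pose, the force, the opening and the grip force at its end, in the units of the state.
- sense(): the state, without advancing time (a new reading comes with each control period).
- snapshot(name): name is "scene" or "side" or "wrist"; returns a dict with "pixels" (480x640x3 uint8, red, green, blue), "camera_matrix" (3x3 intrinsics, pixels), "position" and "rotation" of the camera in the world; the wrist camera has in their place "mount" (4x4, takes a point from camera to tool coordinates, whose origin is the TCP and whose axes are the flange's). Camera axes: x right, y down, z forward; pixel columns grow to the right and rows downward; lengths in mm; the calibration is good to about 2 mm. The wrist camera is an equidistant fisheye: a pixel r from the principal point sees the ray r / f radians off the axis. A picture is of the moment at which its call begins: read the wrist's pose just before it. There is no depth.
- finish_job(): hands the job in; it is judged then, once.
The state is a dict: "t": time; "joints": joint angles; "joint_velocities": joint speeds; "effort": joint torques, N m; "eef_pos": TCP position; "orientation": TCP orientation; "wrist_force": force on the tool from outside, world axes, zero at the start; "ft_torque": the same for the moment, N m; "grip_width": finger opening in mm; "finger_force": force on a finger pad.
Only numpy, scipy, OpenCV 4.12 (cv2) and the standard library are available. Lean on these libraries where they do the work, as an engineer would, in place of code of your own. Each camera call takes 0.05 s, during which the arm holds its last target. There are 200 camera calls.

## Working session

There is one attempt and no reset: what is moved stays moved. The work goes in short steps, Python scripts to look and compute and a tool call to move; the robot and the scene stay as the last step left them, time stands still between calls to the robot, and variables do not carry over. Pictures are saved under pics/ and viewed, at most 14 in all, crops included, and the job is handed in when it is done.

Besides the shell and the picture viewer there is one more tool, called after "Call:" as name(argument=value, ...) on one line, values as JSON. arm_command: Moves the arm, as the interface text tells. Its arguments: {"type":"object","properties":{"motion":{"type":"array"},"squeeze":{"type":"number"}},"required":["motion"]}

```bash
mkdir -p pics
cat > h.py <<'E'
import numpy as np, cv2
from bench import sense, snapshot
from scipy.spatial.transform import Rotation as R
def rot(q): return R.from_quat([q[1],q[2],q[3],q[0]]).as_matrix()
def ray(s,u,v,st=None):
    K=np.array(s["camera_matrix"])
    if "mount" in s:
        a=(u-K[0,2])/K[0,0]; b=(v-K[1,2])/K[1,1]; r=np.hypot(a,b)
        d=np.array([a/r*np.sin(r),b/r*np.sin(r),np.cos(r)]) if r>0 else np.array([0,0,1.])
        M=np.array(s["mount"]); Rt=rot(st["orientation"]); 
        return np.array(st["eef_pos"])+Rt@M[:3,3], Rt@M[:3,:3]@d
    d=np.linalg.inv(K)@[u,v,1]
    return np.array(s["position"]), np.array(s["rotation"])@d
def atz(s,u,v,z,st=None):
    p,d=ray(s,u,v,st); return p+d*(z-p[2])/d[2]
def proj(s,P,st=None):
    K=np.array(s["camera_matrix"]); P=np.array(P,float)
    if "mount" in s:
        M=np.array(s["mount"]); Rt=rot(st["orientation"])
        q=Rt.T@(P-st["eef_pos"]); c=M[:3,:3].T@(q-M[:3,3])
        r=np.hypot(c[0],c[1]); th=np.arctan2(r,c[2]); c=np.array([c[0]/r*th,c[1]/r*th,1])
        return (K@c)[:2]
    c=np.array(s["rotation"]).T@(P-np.array(s["position"])); c=K@c; return c[:2]/c[2]
def save(n,s): cv2.imwrite(f"pics/{n}.png",s["pixels"][:,:,::-1])
import pickle
def snap(cam,n):
    st=sense(); s=snapshot(cam); save(n,s); pickle.dump((st,s),open(f"pics/{n}.pkl","wb")); return st,s
def load(n): return pickle.load(open(f"pics/{n}.pkl","rb"))
E
python3 - <<'E'
from h import *
for c in ["scene","side","wrist"]:
    st,s=snap(c,c+"0"); print(c,[ (k,np.round(v,3).tolist()) for k,v in s.items() if k!="pixels"])
print({k:np.round(v,3).tolist() for k,v in st.items()}); print(rot(st["orientation"]).round(3))
E
```

```text
scene [('camera_matrix', [[479.338, 0.0, 321.578], [0.0, 479.338, 231.658], [0.0, 0.0, 1.0]]), ('position', [83.043, -519.732, 710.051]), ('rotation', [-0.388, 0.841, -0.342, 0.157])]
side [('camera_matrix', [[445.958, 0.0, 317.508], [0.0, 445.958, 242.394], [0.0, 0.0, 1.0]]), ('position', [495.38, -747.331, 562.089]), ('rotation', [-0.489, 0.87, -0.062, 0.026])]
wrist [('camera_matrix', [[371.648, 0.0, 318.91], [0.0, 371.648, 238.186], [0.0, 0.0, 1.0]]), ('mount', [[0.0, -0.957, -0.29, 84.748], [1.0, 0.0, 0.0, -1.44], [0.0, -0.29, 0.957, -171.12], [0.0, 0.0, 0.0, 1.0]])]
{'t': 0.1, 'joints': [1.179, 0.427, 0.074, 1.607, -0.034, 1.111, -0.067], 'joint_velocities': [0.0, -0.001, 0.0, -0.002, 0.002, 0.001, 0.001], 'effort': [0.009, -93.746, 3.677, -45.504, -0.049, 0.017, 0.0], 'eef_pos': [162.131, -654.832, 212.844], 'orientation': [-0.001, 0.993, 0.121, -0.0], 'wrist_force': [0.038, -0.356, -0.745], 'ft_torque': [0.03, 0.022, -0.027], 'finger_force': 0.0, 'grip_width': 93.898}
[[ 0.971  0.24  -0.   ]
 [ 0.24  -0.971  0.001]
 [-0.    -0.001 -1.   ]]
```

View pics/scene0.png

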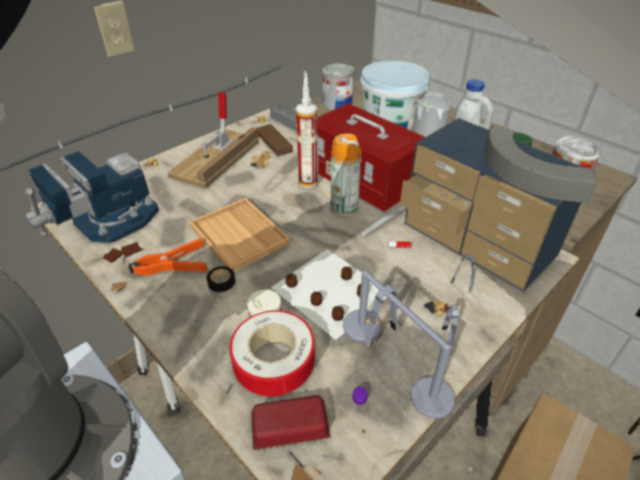

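View pics/side0.png

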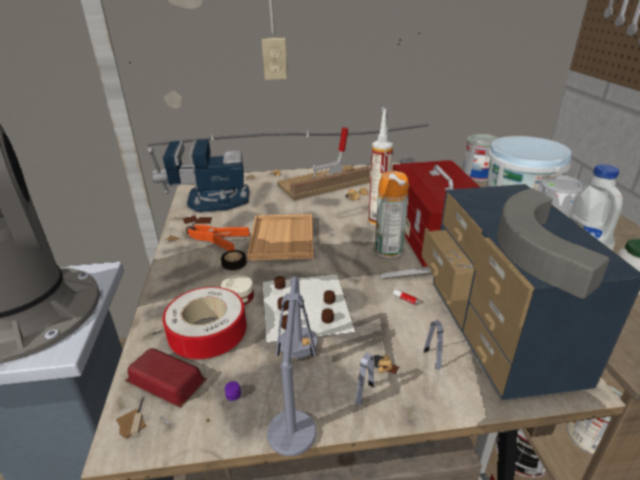

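```bash
sed -i 's/np.array(s\["rotation"\])/rq(s)/g' h.py; echo '
def rq(s): return rot(s["rotation"])' >> h.py
python3 - <<'E'
from h import *
st,s=load("scene0"); _,d=load("side0")
print("scene fwd",rq(s)[:,2],"side fwd",rq(d)[:,2])
a=cv2.resize(s["pixels"][225:425,255:495],None,fx=2.5,fy=2.5,interpolation=cv2.INTER_CUBIC)
b=cv2.resize(d["pixels"][260:460,220:460],None,fx=2.5,fy=2.5,interpolation=cv2.INTER_CUBIC)
cv2.imwrite("pics/c1.png",a[:,:,::-1]); cv2.imwrite("pics/c2.png",b[:,:,::-1])
for n,im,pts in [("scene",s,[(291,281),(316,298),(347,272),(338,313),(363,290)]),("side",d,[(280,283),(330,297),(328,316),(287,321)])]:
    for p in pts: print(n,p,atz(im,*p,12).round(0))
print("tray", [atz(s,*p,16).round(0) for p in [(239,199),(290,240),(235,268),(190,216)]])
print("tray side", [atz(d,*p,16).round(0) for p in [(256,215),(313,215),(313,258),(250,256)]])
print("tin",atz(s,264,298,34),"tape",atz(s,221,275,19))
E
```

```text
scene fwd [ 0.52950688  0.54482014 -0.65022571] side fwd [ 0.1050971   0.84698593 -0.52112325]
scene (291, 281) [502.  -1.  12.]
scene (316, 298) [507. -68.  12.]
scene (347, 272) [600. -62.  12.]
scene (338, 313) [ 510. -124.   12.]
scene (363, 290) [ 587. -118.   12.]
side (280, 283) [509.  -0.  12.]
side (330, 297) [603. -62.  12.]
side (328, 316) [ 591. -117.   12.]
side (287, 321) [ 514. -119.   12.]
tray [array([590., 288.,  16.]), array([579.,  90.,  16.]), array([442., 104.,  16.]), array([469., 315.,  16.])]
tray side [array([464., 302.,  16.]), array([612., 278.,  16.]), array([587.,  76.,  16.]), array([448., 106.,  16.])]
tin [423.71632675 -14.68538309  34.        ] tape [408.13728821 104.41450619  19.        ]
```

View pics/c1.png

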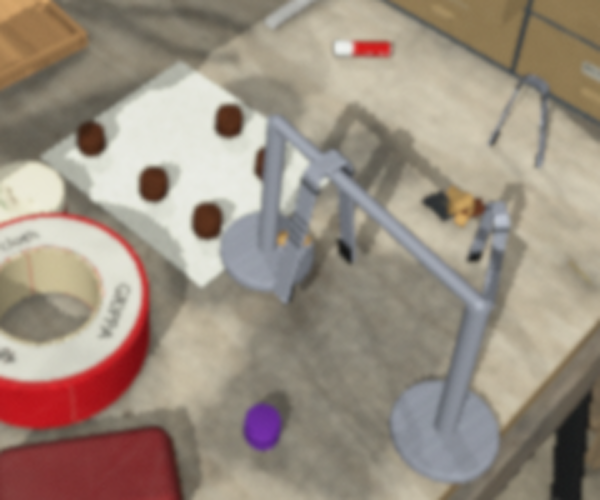

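View pics/c2.png

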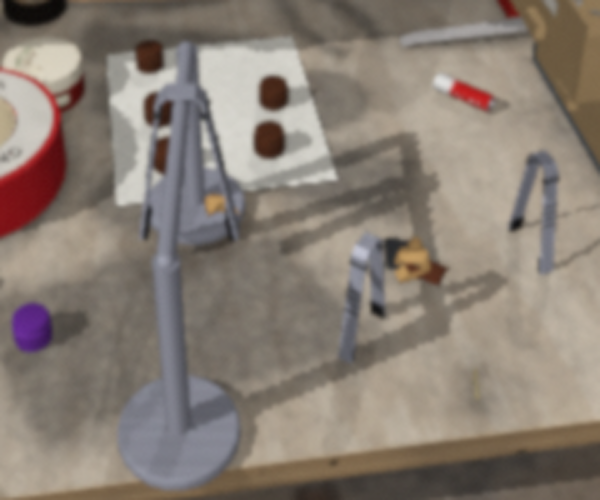

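View pics/wrist0.png

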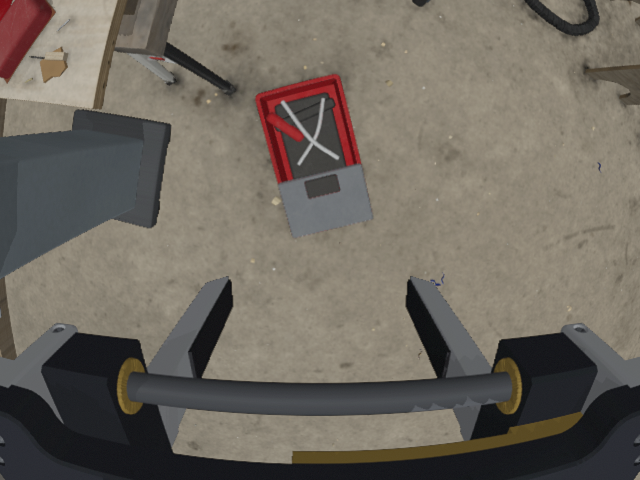

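Run:
```python
from h import *
st,s=load("scene0"); _,d=load("side0")
print("bar scene",atz(s,365,273.5,140).round(0),atz(s,449,346,140).round(0),"crown",atz(s,388.5,290,147).round(0))
print("bar side",atz(d,294.5,279,140).round(0),atz(d,287,365,140).round(0),"crown",atz(d,292,296,147).round(0))
print("bases",atz(s,361,326,4).round(0),atz(s,433,396,4).round(0),atz(d,303,343,4).round(0),atz(d,292,433,4).round(0))
print("feet side",[atz(d,*p,12).round(0) for p in [(283,303),(285.5,322)]])
print("purple",atz(s,361,395,10), "battery",atz(s,400,244,7))
# sheet corners, tray
print("sheet",[atz(s,*p,2).round(0) for p in [(328,251),(272,288),(336,339),(385,298)]])
print([atz(d,*p,2).round(0) for p in [(264,281),(337,275),(354,331),(267,341)]])
```

```text
bar scene [ 524. -169.  140.] [ 502. -349.  140.] crown [ 518. -224.  147.]
bar side [ 529. -167.  140.] [ 504. -348.  140.] crown [ 521. -219.  147.]
bases [ 524. -170.    4.] [ 502. -347.    4.] [ 538. -172.    4.] [ 504. -347.    4.]
feet side [array([510., -66.,  12.]), array([ 511., -122.,   12.])]
purple [ 416.94723942 -266.50706306   10.        ] battery [749.44108385 -80.34426921   7.        ]
sheet [array([625.,  18.,   2.]), array([468.,  19.,   2.]), array([ 471., -158.,    2.]), array([ 609., -156.,    2.])]
[array([476.,  25.,   2.]), array([632.,  23.,   2.]), array([ 633., -153.,    2.]), array([ 475., -156.,    2.])]
```

```bash
cat >> h.py <<'E'
def go(x,y,z,yaw,tilt=(0,0),st=None):
    """shift+turn in tool axes to TCP (x,y,z), tool x axis at yaw deg, tool down; tilt = world-axis rotvec"""
    st=st or sense(); Rc=rot(st["orientation"]); c,s_=np.cos(np.radians(yaw)),np.sin(np.radians(yaw))
    Rt=np.array([[c,s_,0],[s_,-c,0],[0,0,-1.]]); Rt=R.from_rotvec([*tilt,0]).as_matrix()@Rt
    print("row",(Rc.T@(np.array([x,y,z])-st["eef_pos"])).round(1).tolist(), R.from_matrix(Rc.T@Rt).as_rotvec().round(3).tolist())
E
python3 -c "
from h import *
go(519.5,-222,260,82.7)"
```

```text
row [450.9, -334.4, -46.8] [-0.001, -0.001, -1.201]
```

Call:
arm_command(motion=[[1, 0, 0, -46, 0, 0, 0], [1, 450, -334, -46, 0, 0, -1.2], [1, 450, -334, -46, 0, 0, -1.2], [1, 450, -334, -46, 0, 0, -1.2], [1, 450, -334, -46, 0, 0, -1.2], [1, 450, -334, -46, 0, 0, -1.2], [1, 450, -334, -46, 0, 0, -1.2], [1, 450, -334, -46, 0, 0, -1.2], [1, 450, -334, -46, 0, 0, -1.2], [1, 450, -334, -46, 0, 0, -1.2]])

```text
t: 1.15
eef_pos: [449.3, -306.3, 259.6]
orientation: [0.0, 0.749, 0.663, -0.0]
wrist_force: [0.9, -0.5, 0.5]
grip_width: 94.0
finger_force: 0.0
```

```bash
python3 -c "
from h import *
go(519.5,-222,260,82.7);print(sense()['joints'])"
```

```text
row [92.2, 59.4, -0.4] [0.0, 0.0, 0.005]
[ 0.77873601  0.19145401 -0.34140586  1.82854981  0.07051752  1.13322202
  0.29110236]
```

Call:
arm_command(motion=[[1, 92, 59, 0, 0, 0, 0], [1, 92, 59, 0, 0, 0, 0], [1, 92, 59, 0, 0, 0, 0], [1, 92, 59, 0, 0, 0, 0]])

```text
t: 1.55
eef_pos: [519.6, -222.5, 259.1]
orientation: [-0.0, 0.75, 0.662, 0.0]
wrist_force: [0.3, 0.6, -0.1]
grip_width: 93.9
finger_force: 0.0
```

Run:
```python
from h import *
st,s=snap("wrist","w1"); print(st["eef_pos"],st["joints"])
for P in [(519.5,-222,147),(526,-168,140),(503,-348,140),(505,0,22),(512,-121,22),(589,-117,22),(518.8,-224,28)]: print(P,proj(s,P,st).round(0))
```

```text
[ 519.63309481 -222.49892563  259.14253904] [ 0.63359161  0.23517995 -0.40353947  1.78059016  0.09984768  1.14648248
  0.07419802]
(519.5, -222, 147) [320. 238.]
(526, -168, 140) [319. 169.]
(503, -348, 140) [319. 364.]
(505, 0, 22) [281.  13.]
(512, -121, 22) [301. 117.]
(589, -117, 22) [371. 105.]
(518.8, -224, 28) [319. 209.]
```

View pics/w1.png

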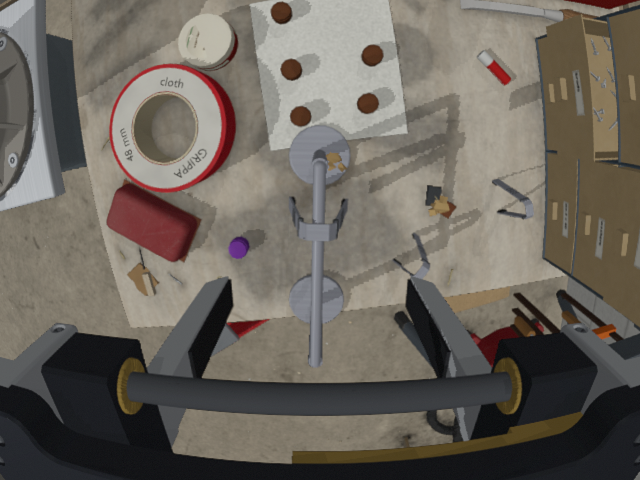

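Run:
```python
from h import *
st,s=load("w1")
im=s["pixels"].copy(); c=cv2.resize(im[180:260,270:370],None,fx=6,fy=6,interpolation=cv2.INTER_CUBIC); cv2.imwrite("pics/c3.png",c[:,:,::-1])
for p in [(319,231),(319,224),(319,238)]: print(atz(s,*p,147.5,st).round(1))
print(atz(s,319,160,145,st),atz(s,315,362,145,st))
for n,p in dict(A=(282,12),B=(290,69),D=(300,116),C=(371,55),E=(368,103)).items(): print(n,atz(s,*p,18,st).round(0))
```

```text
[ 519.8 -215.9  147.5]
[ 520.5 -210.2  147.5]
[ 519.1 -221.6  147.5]
[ 526.73459867 -160.55279184  145.        ] [ 500.41331123 -341.34932522  145.        ]
A [506.   3.  18.]
B [507. -66.  18.]
D [ 511. -120.   18.]
C [596. -60.  18.]
E [ 586. -114.   18.]
```

View pics/c3.png

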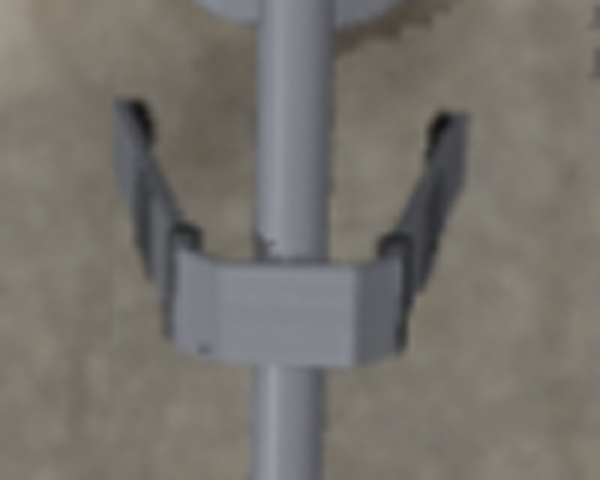

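Call:
arm_command(motion=[[1, 3, 0, 60, 0, 0, 0], [1, 3, 0, 100, 0, 0, 0], [1, 3, 0, 130, 0, 0, 0], [1, 3, 0, 150, 0, 0, 0], [1, 3, 0, 170, 0, 0, 0], [1, 3, 0, 187, 0, 0, 0], [1, 3, 0, 187, 0, 0, 0]])

```text
t: 2.3
eef_pos: [516.7, -222.9, 70.5]
orientation: [-0.001, 0.752, 0.659, -0.001]
wrist_force: [0.2, -0.6, -0.8]
grip_width: 93.8
finger_force: 0.0
```

Run:
```python
from h import *
st,s=snap("wrist","w2"); print(st["eef_pos"],st["wrist_force"])
_,d=snap("side","s2")
a=cv2.resize(s["pixels"][180:430,180:460],(560,500)); b=cv2.resize(d["pixels"][240:420,240:340],(240,500)) 
cv2.imwrite("pics/c4.png",np.hstack([a,b])[:,:,::-1])
```

```text
[ 516.72329145 -222.87056243   70.52831084] [ 0.17989252 -0.56697657 -0.78586819]
```

View pics/c4.png

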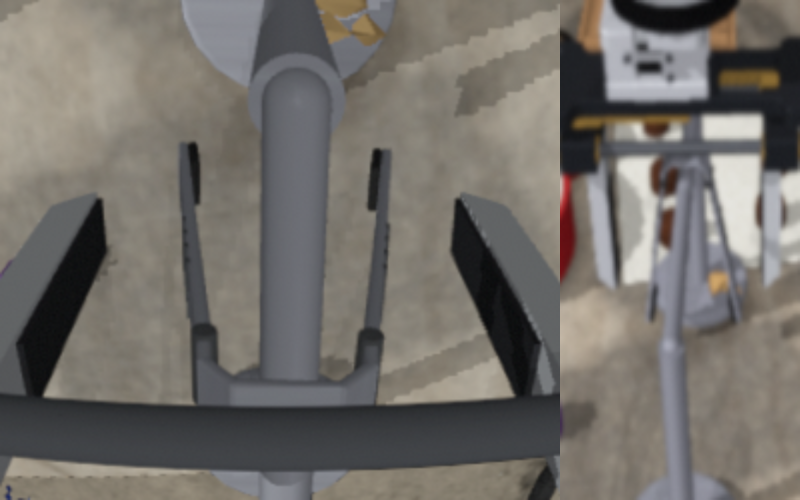

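Call:
arm_command(motion=[[1, 4, 2.5, 0, 0, 0, 0], [1, 4, 2.5, 0, 0, 0, 0], [0.436, 4, 2.5, 0, 0, 0, 0], [0.436, 4, 2.5, 0, 0, 0, 0], [0.436, 4, 2.5, 0, 0, 0, 0], [0.436, 4, 2.5, 0, 0, 0, 0], [0.436, 4, 2.5, 0, 0, 0, 0], [0.436, 4, 2.5, 0, 0, 0, 0]], squeeze=8)

```text
t: 3.2
eef_pos: [522.1, -217.7, 72.5]
orientation: [-0.0, 0.751, 0.66, -0.0]
wrist_force: [-0.5, 0.1, -0.0]
grip_width: 49.3
finger_force: 1.0
```

Call:
arm_command(motion=[[0.436, 0, 0, 0, 0, 0, 0], [0.436, 0, 0, 0, 0, 0, 0], [0.436, 0, 0, 0, 0, 0, 0]])

```text
t: 3.5
eef_pos: [522.2, -217.6, 72.5]
orientation: [-0.0, 0.751, 0.66, -0.0]
wrist_force: [0.1, -0.4, 0.3]
grip_width: 41.2
finger_force: 2.8
```

Run:
```python
from h import *
st=sense(); print({k:np.round(st[k],2) for k in ["eef_pos","grip_width","finger_force","wrist_force"]})
```

```text
{'eef_pos': array([ 522.16, -217.64,   72.45]), 'grip_width': np.float64(41.24), 'finger_force': np.float64(2.81), 'wrist_force': array([ 0.11, -0.43,  0.31])}
```

Call:
arm_command(motion=[[0.436, 0, 0, -10, 0, 0, 0], [0.436, 0, 0, -30, 0, 0, 0], [0.436, 0, 0, -55, 0, 0, 0], [0.436, 0, 0, -80, 0, 0, 0], [0.436, 0, 0, -105, 0, 0, 0], [0.436, 0, 0, -130, 0, 0, 0], [0.436, 0, 0, -145, 0, 0, 0], [0.436, 0, 0, -150, 0, 0, 0]])

```text
t: 4.3
eef_pos: [522.8, -217.8, 224.4]
orientation: [0.001, 0.751, 0.66, 0.001]
wrist_force: [0.3, -0.2, -0.7]
grip_width: 41.1
finger_force: 2.8
```

Run:
```python
from h import *
st,s=snap("wrist","w3"); print(st["eef_pos"],st["grip_width"],st["finger_force"])
_,d=snap("side","s3"); _,d2=snap("scene","sc3")
a=cv2.resize(s["pixels"][:430,180:460],None,fx=1.2,fy=1.2); b=cv2.resize(d["pixels"][100:420,190:390],(325,516)) 
cv2.imwrite("pics/c5.png",np.hstack([a,b])[:,:,::-1])
```

```text
[ 522.77719477 -217.83704123  224.35452771] 41.125817574995835 2.8153659001691267
```

View pics/c5.png

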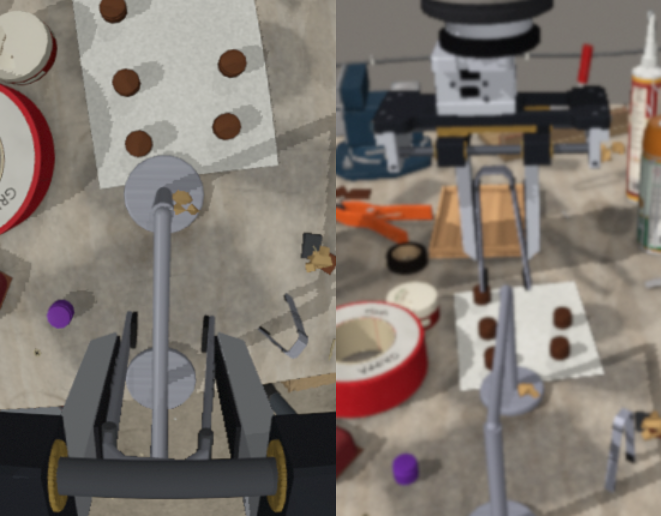

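```bash
cat >> h.py <<'E'
def feet(s,st=None,z=12):
    im=s["pixels"]; hsv=cv2.cvtColor(im,cv2.COLOR_RGB2HSV)
    m=((hsv[...,0]<14)&(hsv[...,1]>90)&(hsv[...,2]>25)&(hsv[...,2]<125)).astype(np.uint8)
    m=cv2.morphologyEx(m,cv2.MORPH_OPEN,np.ones((3,3)))
    n,l,t,c=cv2.connectedComponentsWithStats(m); o=[]
    for i in range(1,n):
        if t[i,4]<35: continue
        P=atz(s,*c[i],z,st)
        if 420<P[0]<680 and -230<P[1]<330: o.append((*P[:2].round(1).tolist(),int(t[i,4]),*c[i].round(0).tolist()))
    return o
E
python3 - <<'E'
from h import *
st,s=load("w3")
for p in [(288,262),(355,265),(321.7,263.5)]:
    P=atz(s,*p,180.4,st); print(P.round(1),(rot(st["orientation"]).T@(P-st["eef_pos"])).round(1))
for o in feet(s,st,14): print("w",o)
for n in ["sc3","s3"]:
    for o in feet(load(n)[1]): print(n,o)
E
```

```text
[ 504.1 -209.8  180.4] [  5.6 -19.7  43.9]
[ 545.  -217.1  180.4] [ 3.6 21.8 44. ]
[ 524.6 -213.4  180.4] [ 4.7  1.2 44. ]
w (504.4, 2.1, 350, 274.0, 8.0)
w (446.2, -31.5, 124, 222.0, 48.0)
w (598.3, -59.0, 397, 373.0, 52.0)
w (507.5, -65.4, 387, 285.0, 68.0)
w (586.5, -113.6, 379, 369.0, 105.0)
w (510.8, -119.4, 360, 295.0, 119.0)
sc3 (597.0, -62.4, 91, 346.0, 273.0)
sc3 (503.8, 1.4, 101, 291.0, 280.0)
sc3 (505.9, -68.8, 108, 316.0, 298.0)
sc3 (509.7, -123.0, 117, 337.0, 313.0)
s3 (505.9, -1.0, 65, 279.0, 283.0)
s3 (601.4, -60.5, 98, 329.0, 297.0)
s3 (447.6, -35.9, 45, 250.0, 296.0)
s3 (509.9, -67.0, 102, 283.0, 303.0)
s3 (589.4, -115.9, 119, 327.0, 316.0)
s3 (508.3, -118.4, 43, 284.0, 321.0)
```

Run:
```python
from h import *
_,s=load("sc3"); _,d=load("side0")
print("spray",atz(s,343,212,0).round(0),atz(d,390,254,0).round(0),"caulk",atz(s,307,186,0).round(0),atz(d,380,220,0).round(0),"jig",atz(s,180,180,0).round(0),atz(s,285,152,20).round(0),"toolbox",atz(s,390,200,0).round(0))
print(sense()["joints"].round(2))
go(510,-121,160,90); go(588,-116,160,90)
```

```text
spray [748.  91.   0.] [767.  89.   0.] caulk [760. 230.   0.] [786. 252.   0.] jig [542. 482.   0.] [808. 370.  20.] toolbox [866.  43.   0.]
[ 0.62  0.27 -0.41  1.82  0.12  1.07  0.04]
row [94.3, -24.1, 61.9] [-0.001, -0.0, -0.128]
row [109.2, 52.6, 61.9] [-0.001, -0.0, -0.128]
```

Run:
```python
from h import *
go(504,-1,224,90); go(504,-1,120,90)
```

```text
row [212.5, -45.4, -2.0] [-0.001, -0.0, -0.128]
row [212.5, -45.4, 102.0] [-0.001, -0.0, -0.128]
```

Call:
arm_command(motion=[[0.436, 30, -6, 0, 0, 0, -0.03], [0.436, 70, -15, 0, 0, 0, -0.06], [0.436, 110, -25, 0, 0, 0, -0.1], [0.436, 150, -34, 0, 0, 0, -0.128], [0.436, 190, -42, 0, 0, 0, -0.128], [0.436, 212, -45, 20, 0, 0, -0.128], [0.436, 212, -45, 60, 0, 0, -0.128], [0.436, 212, -45, 90, 0, 0, -0.128], [0.436, 212, -45, 102, 0, 0, -0.128], [0.436, 212, -45, 102, 0, 0, -0.128]])

```text
t: 5.45
eef_pos: [503.3, -1.2, 118.9]
orientation: [-0.001, 0.707, 0.707, -0.001]
wrist_force: [1.5, 0.4, 0.5]
grip_width: 40.7
finger_force: 0.0
```

Run:
```python
from h import *
st,s=snap("wrist","w4"); print(st["eef_pos"],st["grip_width"],st["finger_force"],proj(s,(505,0,22),st))
cv2.imwrite("pics/c6.png",cv2.resize(s["pixels"][60:400,150:490],None,fx=1.7,fy=1.7)[:,:,::-1])
for o in feet(s,st,14): print("w",o)
```

```text
[503.27586462  -1.18549485 118.89476306] 40.718297299412605 0.0 [322.26499599 243.23756299]
w (504.6, 5.2, 744, 322.0, 234.0)
w (450.3, -16.9, 35, 254.0, 260.0)
w (597.9, -57.4, 655, 430.0, 304.0)
w (507.4, -63.7, 684, 325.0, 313.0)
w (510.9, -118.1, 594, 328.0, 365.0)
```

View pics/c6.png

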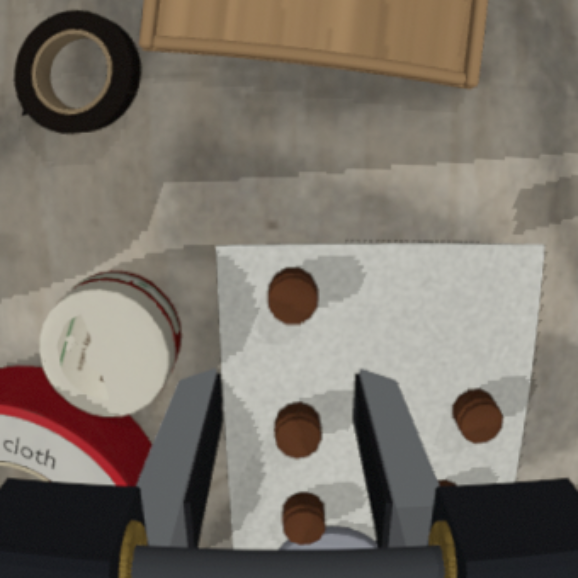

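Run:
```python
from h import *
_,d=snap("side","s5"); _,s=snap("scene","sc5")
a=cv2.resize(s["pixels"][220:440,240:500],(472,400)); b=cv2.resize(d["pixels"][200:460,160:460],(462,400))
cv2.imwrite("pics/c7.png",np.vstack([cv2.resize(np.hstack([a,b]),(800,343)),cv2.resize(load("w4")[1]["pixels"][180:,:][:, :],(533,250)).copy() if 0 else np.zeros((1,800,3),np.uint8)])[:,:,::-1])
```

```text
(no output)
```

View pics/c7.png

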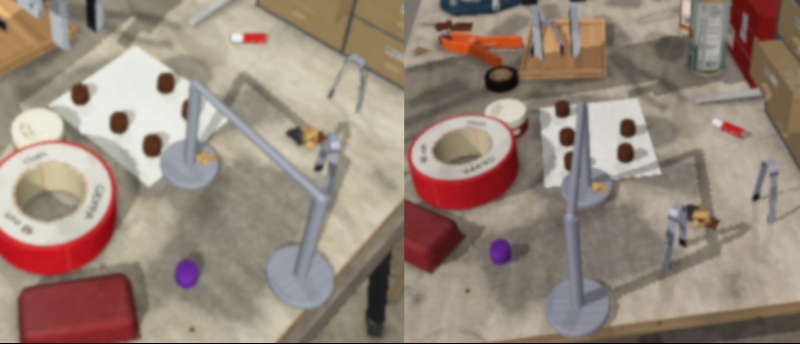

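Run:
```python
from h import *
_,s=load("sc5"); _,d=load("s5"); st,w=load("w4")
print(proj(s,st["eef_pos"]),proj(d,st["eef_pos"]))
def crop(i,c,h=75):
    c=[int(v) for v in c]; x0=max(c[0]-h,0);y0=max(c[1]-h,0); return cv2.resize(i[y0:y0+2*h,x0:x0+2*h],(390,390),interpolation=cv2.INTER_CUBIC)
a=crop(s["pixels"],proj(s,st["eef_pos"])); b=crop(d["pixels"],proj(d,st["eef_pos"]))
c=cv2.resize(w["pixels"][330:480],(780,183))
cv2.imwrite("pics/c8.png",np.vstack([np.hstack([a,b]),c])[:,:,::-1])
```

```text
[289.22726037 240.80705241] [274.04693295 238.98987816]
```

View pics/c8.png

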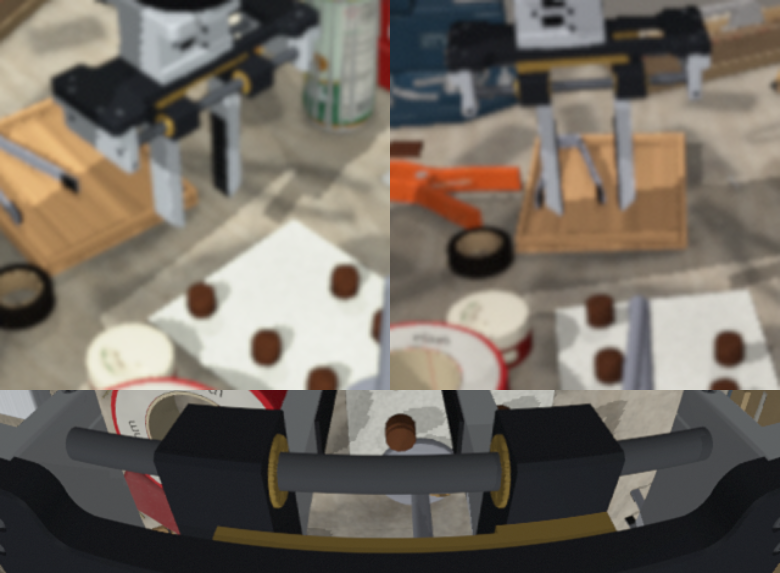

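Call:
arm_command(motion=[[0.6, 0, 0, -50, 0, 0, 0], [0.8, 0, 10, -100, 0, 0, 0], [1, 30, 15, -141, 0, 0, 0], [1, 60, 15, -141, 0, 0, 0], [1, 90, 15, -141, 0, 0, 0], [1, 120, 15, -141, 0, 0, 0], [1, 120, 15, -141, 0, 0, 0]])

```text
t: 6.3
eef_pos: [519.5, 122.5, 263.4]
orientation: [0.0, 0.705, 0.709, 0.001]
wrist_force: [0.2, 0.3, 0.2]
grip_width: 92.3
finger_force: 0.0
```

Run:
```python
from h import *
st,s=snap("wrist","w6"); print(st["eef_pos"],st["grip_width"],st["joints"].round(2))
_,d=snap("side","s6"); _,c=snap("scene","sc6")
im=s["pixels"]
print([proj(s,p,st).round(0).tolist() for p in [(455,300,16),(605,280,16),(590,90,16),(445,105,16)]])
cv2.imwrite("pics/c9.png",np.vstack([cv2.resize(im[:330,120:520],(485,400)),np.hstack([cv2.resize(d["pixels"][195:275,240:325],(212,200),interpolation=cv2.INTER_CUBIC),cv2.resize(c["pixels"][190:275,185:301],(273,200),interpolation=cv2.INTER_CUBIC)])])[:,:,::-1])
```

```text
[519.45526368 122.53491602 263.36491088] 92.26089614762387 [ 0.22  0.2  -0.65  1.83  0.13  1.15 -0.47]
[[262.0, 51.0], [396.0, 70.0], [379.0, 232.0], [255.0, 220.0]]
```

View pics/c9.png

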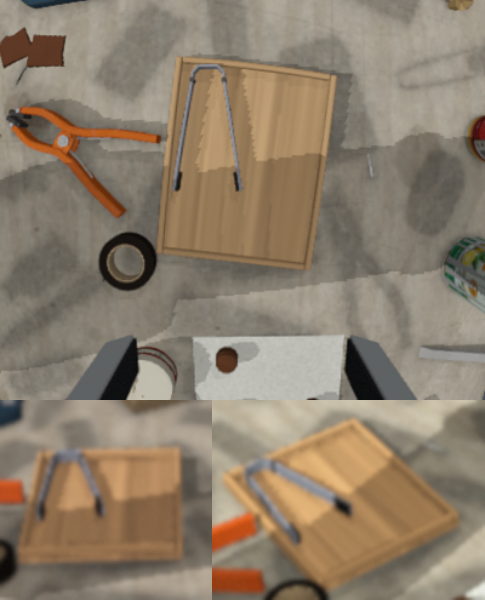

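Run:
```python
from h import *
st,s=load("w6"); k=485/400
f=lambda x,y,z: atz(s,120+x/k,y/k,z,st).round(1)
print("crown top edge",f(208,65,20),"tips",f(177,187,20),f(238,187,20), "bow corners",f(192,78,20),f(223,78,20))
print("left wall inner top",f(185,60,16),f(166,248,16),"right",f(330,78,16),f(304,262,16),"near wall",f(235,257,16),"far",f(250,67,16))
im=cv2.cvtColor(s["pixels"],cv2.COLOR_RGB2HSV)
# black pads and steel (low saturation) inside tray
x0,x1,y0,y1=255,390,52,215
sub=im[y0:y1,x0:x1]; m=((sub[...,1]<60)).astype(np.uint8)
n,l,t,c=cv2.connectedComponentsWithStats(m)
for i in range(1,n):
    if t[i,4]>15: print(t[i][:5]+[x0,y0,0,0,0],(c[i]+[x0,y0]).round(0))
```

```text
crown top edge [488.6 294.8  20. ] tips [460.1 181.4  20. ] [516.2 181.   20. ] bow corners [474.2 282.7  20. ] [502.3 282.2  20. ]
left wall inner top [467.1 301.1  16. ] [447.6 123.   16. ] right [600.5 285.8  16. ] [579.8 109.8  16. ] near wall [513.6 114.2  16. ] far [526.6 293.5  16. ]
[255  52  10  75 374] [258.  78.]
[262  53  58 105 834] [288. 103.]
[336  52  54   8 227] [371.  54.]
[378 134  12  81 524] [385. 186.]
[255 210  40   5 108] [269. 213.]
```

Run:
```python
from h import *
go(488,235,60,90); go(488,235,18,90); go(538,235,18,90); go(538,235,60,90)
```

```text
row [117.2, -32.2, 202.3] [0.001, 0.0, -0.0]
row [117.2, -32.2, 244.3] [0.001, 0.0, -0.0]
row [117.3, 17.8, 244.4] [0.001, 0.0, -0.0]
row [117.2, 17.8, 202.4] [0.001, 0.0, -0.0]
```

Call:
arm_command(motion=[[0, 40, -10, 50, 0, 0, 0], [0, 80, -20, 100, 0, 0, 0], [0, 117, -32, 140, 0, 0, 0], [0, 117, -32, 170, 0, 0, 0], [0, 117, -32, 185, 0, 0, 0], [0, 117, -32, 195, 0, 0, 0], [0, 117, -32, 200, 0, 0, 0], [0, 117, -32, 200, 0, 0, 0], [0, 117, -32, 200, 0, 0, 0], [0, 117, -32, 200, 0, 0, 0]])

```text
t: 7.45
eef_pos: [488.6, 235.1, 62.8]
orientation: [0.001, 0.707, 0.707, 0.001]
wrist_force: [-0.4, 0.7, -0.4]
grip_width: 17.5
finger_force: 0.0
```

Run:
```python
from h import *
st=sense(); print(st["eef_pos"],st["grip_width"],st["joints"].round(2)); go(488,235,18,90)
```

```text
[488.58925142 235.11220745  62.75705955] 17.46749992395626 [-0.07  0.47 -0.62  2.    0.38  0.78 -0.91]
row [-0.1, -0.7, 44.8] [0.002, -0.001, -0.001]
```

Call:
arm_command(motion=[[0, 0, -1, 0, 0, 0, 0], [0, 0, -1, 0, 0, 0, 0], [0, 0, -1, 0, 0, 0, 0], [0, 0, -1, 15, 0, 0, 0], [0, 0, -1, 30, 0, 0, 0], [0, 0, -1, 44, 0, 0, 0], [0, 0, -1, 44, 0, 0, 0]])

```text
t: 8.15
eef_pos: [485.9, 235.2, 15.2]
orientation: [-0.001, 0.707, 0.707, -0.001]
wrist_force: [-0.4, 0.3, -0.1]
grip_width: 0.6
finger_force: 0.0
```

Call:
arm_command(motion=[[0, 0, 5, 0, 0, 0, 0], [0, 0, 10, 0, 0, 0, 0], [0, 0, 15, 0, 0, 0, 0], [0, 0, 20, 0, 0, 0, 0], [0, 0, 25, 0, 0, 0, 0], [0, 0, 30, 0, 0, 0, 0], [0, 0, 35, 0, 0, 0, 0], [0, 0, 40, 0, 0, 0, 0], [0, 0, 45, 0, 0, 0, 0], [0, 0, 50, 0, 0, 0, 0]])

```text
t: 9.15
eef_pos: [537.1, 235.3, 17.5]
orientation: [0.0, 0.707, 0.707, 0.0]
wrist_force: [-0.0, -0.2, -0.2]
grip_width: 0.6
finger_force: 0.1
```

Call:
arm_command(motion=[[0, 0, -5, 0, 0, 0, 0], [0, 0, -5, -30, 0, 0, 0], [0, 0, -5, -70, 0, 0, 0], [0.4, -60, -5, -110, 0, 0, 0], [0.8, -110, -5, -140, 0, 0, 0], [1, -110, -5, -180, 0, 0, 0], [1, -110, -5, -220, 0, 0, 0], [1, -110, -5, -240, 0, 0, 0], [1, -110, -5, -240, 0, 0, 0]])

```text
t: 10.05
eef_pos: [532.6, 125.6, 260.8]
orientation: [0.002, 0.707, 0.707, 0.002]
wrist_force: [0.4, -0.4, -0.9]
grip_width: 44.9
finger_force: 0.0
```

Run:
```python
from h import *
st,s=snap("wrist","w7"); print(st["eef_pos"],st["wrist_force"],st["grip_width"])
im=cv2.cvtColor(s["pixels"],cv2.COLOR_RGB2HSV)
a=proj(s,(455,300,16),st); b=proj(s,(592,100,16),st); x0,x1,y0,y1=int(a[0]-8),int(b[0]+20),int(a[1]),int(b[1]); print(x0,x1,y0,y1)
sub=im[y0:y1,x0:x1]; m=(sub[...,1]<70).astype(np.uint8)
n,l,t,c=cv2.connectedComponentsWithStats(m)
for i in range(1,n):
    if t[i,4]>15: print(t[i][:5]+[x0,y0,0,0,0],(c[i]+[x0,y0]).round(0))
for r in range(0,y1-y0,8): print(y0+r,np.flatnonzero(m[r])+x0)
d=((sub[...,2]<60)).astype(np.uint8); n,l,t,c=cv2.connectedComponentsWithStats(d)
for i in range(1,n):
    if t[i,4]>15: print("dark",t[i][:5]+[x0,y0,0,0,0],atz(s,*(c[i]+[x0,y0]),18,st).round(1))
```

```text
[532.62531762 125.60204327 260.82375792] [ 0.3505774  -0.42598745 -0.88784493] 44.86434397474083
240 389 53 226
[240  53  11 107 595] [243.  88.]
[ 315   53   74  173 2535] [378. 150.]
[294  58  66 111 864] [319. 108.]
[240 212 121  14 829] [281. 221.]
53 [240 241 242 243 244 245 246 247 248 249 250 315 316 317 318 319 320 321
 322 323 324 325 326 327 328 329 330 331 332 333 334 335 336 337 338 339
 340 341 342 343 344 345 346 347 348 349 350 351 352 353 354 355 356 357
 358 359 360 361 362 363 364 365 366 367 368 369 370 371 372 373 374 375
 376 377 378 379 380 381 382 383 384 385 386 387 388]
61 [240 241 242 243 244 245 246 247 248 249 250 298 299 300 301 302 303 304
 305 306 307 308 309 310 311 312 313 314 315 316 317 318 319 320 377 378
 379 380 381 382 383 384 385 386 387 388]
69 [240 241 242 243 244 245 246 247 248 249 294 295 296 297 321 322 323 385
 386 387 388]
77 [240 241 242 243 244 245 246 247 248 295 296 297 298 324 325 326 327 384
 385 386 387 388]
85 [240 241 242 243 244 245 246 247 296 297 298 327 328 329 330 383 384 385
 386 387 388]
93 [240 241 242 243 244 245 246 2
[... 1272 characters left out ...]
80 381 382 383 384
 385 386 387 388]
213 [240 241 242 243 244 245 246 247 366 367 368 369 370 371 372 373 374 375
 376 377 378 379 380 381 382 383 384 385 386 387 388]
221 [240 241 242 243 244 245 246 247 248 249 250 251 252 253 254 255 256 257
 258 259 260 261 262 263 264 265 266 267 268 269 270 271 272 273 274 275
 276 277 278 279 280 281 282 283 284 285 286 287 288 289 290 291 292 293
 294 295 296 297 298 299 300 301 302 303 304 305 306 307 308 309 310 311
 312 313 314 315 316 317 318 319 320 321 322 365 366 367 368 369 370 371
 372 373 374 375 376 377 378 379 380 381 382 383 384 385 386 387 388]
dark [349 142   8  14  38] [570.3 190.6  18. ]
dark [305 152   2  16  27] [518.4 178.2  18. ]
```

Run:
```python
from h import *
st,s=load("w7")
c=atz(s,308,59,20,st); a=atz(s,304.5,169,20,st); b=atz(s,356,158,20,st); m=(a+b)/2; u=(c-m)/np.linalg.norm(c-m)
print(c,a,b,m,"len",np.linalg.norm(c-m),"yaw",np.degrees(np.arctan2(u[1],u[0])))
g=m+u*55; print("grip",g, "near wall at", atz(s,330,226,16,st))
yaw=np.degrees(np.arctan2(u[1],u[0]))
go(g[0],g[1]-4,45,yaw)
```

```text
[521.50016162 290.53864109  20.        ] [517.30127572 167.49282548  20.        ] [574.34980482 179.99715077  20.        ] [545.82554027 173.74498812  20.        ] len 119.29996403482606 yaw 101.7651705728171
grip [534.6109868  227.58952165  20.        ] near wall at [546.10662467 100.86031298  16.        ]
row [98.2, 2.2, 213.6] [0.003, 0.0, -0.206]
```

Call:
arm_command(motion=[[0.85, 60, 0, 0, 0, -0.2, 0], [0.85, 98, 2, 60, 0, -0.4, 0], [0.85, 98, 2, 60, 0, -0.6, 0], [0.85, 98, 2, 60, 0, -0.8, 0], [0.85, 98, 2, 60, 0, -0.8, 0], [0.85, 98, 2, 60, 0, -0.8, 0], [0.85, 98, 2, 60, 0, -0.8, 0], [0.85, 98, 2, 60, 0, -0.8, 0], [0.85, 98, 2, 60, 0, -0.8, 0]])

```text
t: 11.0
eef_pos: [533.8, 222.6, 197.4]
orientation: [0.275, 0.652, 0.651, -0.275]
wrist_force: [0.6, -0.3, 0.5]
grip_width: 79.6
finger_force: 0.0
```

Run:
```python
from h import *
st=sense(); print(st["eef_pos"],rot(st["orientation"]).round(2).tolist(),st["joints"].round(2))
```

```text
[533.84713334 222.60431507 197.4418878 ] [[0.0, 1.0, -0.0], [0.7, -0.0, -0.72], [-0.72, 0.0, -0.7]] [-0.46  0.67 -0.54  1.57  0.71  1.74 -1.18]
```

```bash
cat >> h.py <<'E'
def got(x,y,z,yaw,phi,st=None):
    a=np.radians(yaw); go(x,y,z,yaw,(phi*np.sin(a),-phi*np.cos(a)),st)
E
python3 - <<'E'
from h import *
for z in (100,50,19): got(534.6,223.6,z,101.8,-0.8)
E
```

```text
row [70.5, 0.7, 67.3] [-0.148, -0.002, -0.144]
row [106.3, 0.7, 102.2] [-0.148, -0.002, -0.144]
row [128.5, 0.7, 123.9] [-0.148, -0.002, -0.144]
```

Call:
arm_command(motion=[[0.85, 35, 0, 33, -0.148, 0, -0.144], [0.85, 70, 1, 67, -0.148, 0, -0.144], [0.85, 90, 1, 86, -0.148, 0, -0.144], [0.85, 106, 1, 102, -0.148, 0, -0.144], [0.85, 106, 1, 102, -0.148, 0, -0.144]])

```text
t: 11.5
eef_pos: [534.6, 221.7, 49.2]
orientation: [0.301, 0.581, 0.714, -0.246]
wrist_force: [-0.0, -0.4, 0.7]
grip_width: 79.8
finger_force: 0.0
```

Run:
```python
from h import *
st=sense(); print(st["eef_pos"],st["joints"].round(2),st["grip_width"])
for z in (30,19): got(534.6,223.6,z,101.8,-0.8)
```

```text
[534.57427165 221.72387754  49.20314944] [-0.49  0.81 -0.53  1.73  0.89  1.51 -1.25] 79.76243142690255
row [15.0, 0.4, 12.1] [-0.003, -0.0, -0.0]
row [22.9, 0.5, 19.7] [-0.003, -0.0, -0.0]
```

Call:
arm_command(motion=[[0.85, 12, 0, 10, 0, 0, 0], [0.85, 19, 0, 16, 0, 0, 0], [0.85, 23, 0, 20, 0, 0, 0], [0.85, 23, 0, 20, 0, 0, 0], [0.6, 23, 0, 20, 0, 0, 0], [0.5, 23, 0, 20, 0, 0, 0], [0.38, 23, 0, 20, 0, 0, 0], [0.38, 23, 0, 20, 0, 0, 0], [0.38, 23, 0, 20, 0, 0, 0], [0.38, 23, 0, 20, 0, 0, 0]], squeeze=12)

```text
t: 12.5
eef_pos: [534.3, 225.3, 20.1]
orientation: [0.302, 0.581, 0.715, -0.246]
wrist_force: [0.5, -1.9, 1.2]
grip_width: 37.6
finger_force: 4.4
```

Call:
arm_command(motion=[[0.38, 0, 0, 0, 0, 0, 0], [0.38, 0, 0, 0, 0, 0, 0], [0.38, 0, 0, 0, 0, 0, 0]])

```text
t: 12.8
eef_pos: [534.3, 225.3, 20.1]
orientation: [0.302, 0.581, 0.715, -0.246]
wrist_force: [0.2, -3.8, 3.5]
grip_width: 35.9
finger_force: 4.9
```

Call:
arm_command(motion=[[0.38, -4, 0, -4, 0, 0, 0], [0.38, -11, 0, -11, 0, 0, 0], [0.38, -20, 0, -20, 0, 0, 0], [0.38, -30, 0, -30, 0, 0, 0], [0.38, -40, 0, -40, 0, 0, 0], [0.38, -50, 0, -50, 0, 0, 0], [0.38, -60, 0, -60, 0, 0, 0], [0.38, -69, 0, -69, 0, 0, 0], [0.38, -76, 0, -76, 0, 0, 0], [0.38, -80, 0, -80, 0, 0, 0]])

```text
t: 13.8
eef_pos: [534.1, 227.4, 134.2]
orientation: [0.302, 0.581, 0.715, -0.245]
wrist_force: [0.2, -0.0, -0.7]
grip_width: 36.0
finger_force: 4.1
```

Call:
arm_command(motion=[[0.38, 0, 0, 0, 0, 0.04, 0], [0.38, 0, 0, 0, 0, 0.11, 0], [0.38, 0, 0, 0, 0, 0.19, 0], [0.38, 0, 0, 0, 0, 0.27, 0], [0.38, 0, 0, 0, 0, 0.35, 0], [0.38, 0, 0, 0, 0, 0.43, 0], [0.38, 0, 0, 0, 0, 0.51, 0], [0.38, 0, 0, 0, 0, 0.59, 0], [0.38, 0, 0, 0, 0, 0.67, 0], [0.38, 0, 0, 0, 0, 0.73, 0]])

```text
t: 14.8
eef_pos: [534.2, 226.6, 133.3]
orientation: [0.026, 0.63, 0.775, -0.021]
wrist_force: [0.7, -0.4, -1.3]
grip_width: 36.1
finger_force: 4.0
```

Run:
```python
from h import *
st,s=snap("wrist","w8"); print(st["eef_pos"],rot(st["orientation"]).round(2).tolist(),st["joints"].round(2),st["grip_width"],st["finger_force"])
im=cv2.cvtColor(s["pixels"],cv2.COLOR_RGB2HSV)[60:330,200:440]
m=((im[...,2]<50)).astype(np.uint8); n,l,t,c=cv2.connectedComponentsWithStats(m)
for i in range(1,n):
    if t[i,4]>25: print("dark",t[i][:5]+[200,60,0,0,0])
```

```text
[534.20019635 226.56895112 133.29039607] [[-0.2, 0.98, 0.01], [0.98, 0.2, -0.07], [-0.07, 0.0, -1.0]] [ 0.07  0.48 -0.8   1.85  0.47  1.03 -0.73] 36.13094890510067 4.040403436119959
dark [271 280  15  50 379]
dark [353 280  15  50 392]
```

Call:
arm_command(motion=[[0.38, 0, 0, 0, 0, 0.04, 0], [0.38, 0, 0, 0, 0, 0.11, 0], [0.38, 0, 0, 0, 0, 0.19, 0], [0.38, 0, 0, 0, 0, 0.28, 0], [0.38, 0, 0, 0, 0, 0.37, 0], [0.38, 0, 0, 0, 0, 0.46, 0], [0.38, 0, 0, 0, 0, 0.55, 0], [0.38, 0, 0, 0, 0, 0.64, 0], [0.38, 0, 0, 0, 0, 0.73, 0], [0.38, 0, 0, 0, 0, 0.84, 0]])

```text
t: 15.85
eef_pos: [533.9, 227.7, 133.6]
orientation: [-0.293, 0.583, 0.719, 0.237]
wrist_force: [-0.0, 0.9, -1.1]
grip_width: 35.4
finger_force: 3.8
```

Call:
arm_command(motion=[[0.38, 0, 0, 0, 0, 0, 0], [0.38, 0, 0, 0, 0, 0, 0]])

```text
t: 16.05
eef_pos: [533.6, 227.4, 132.7]
orientation: [-0.292, 0.585, 0.719, 0.236]
wrist_force: [-0.9, 0.3, 0.9]
grip_width: 35.5
finger_force: 0.0
```

Run:
```python
from h import *
st,s=snap("wrist","w9"); print(st["eef_pos"],rot(st["orientation"]).round(2).tolist(),st["joints"].round(2),st["grip_width"],st["finger_force"])
_,d=snap("side","s9"); _,c=snap("scene","sc9")
def crop(i,c,h=75):
    c=[int(v) for v in c]; x0=max(c[0]-h,0);y0=max(c[1]-h,0); print(x0,y0); return cv2.resize(i[y0:y0+2*h,x0:x0+2*h],(390,390),interpolation=cv2.INTER_CUBIC)
P=np.array(st["eef_pos"])
cv2.imwrite("pics/c10.png",np.hstack([crop(c["pixels"],proj(c,P)),crop(d["pixels"],proj(d,P))])[:,:,::-1])
```

```text
[533.60763938 227.44524845 132.69458386] [[-0.15, 0.98, -0.14], [0.7, 0.21, 0.68], [0.7, -0.0, -0.72]] [ 0.74  0.83 -1.16  1.9  -0.04  0.8  -0.01] 35.48245108982664 0.0
153 103
206 108
```

View pics/c10.png

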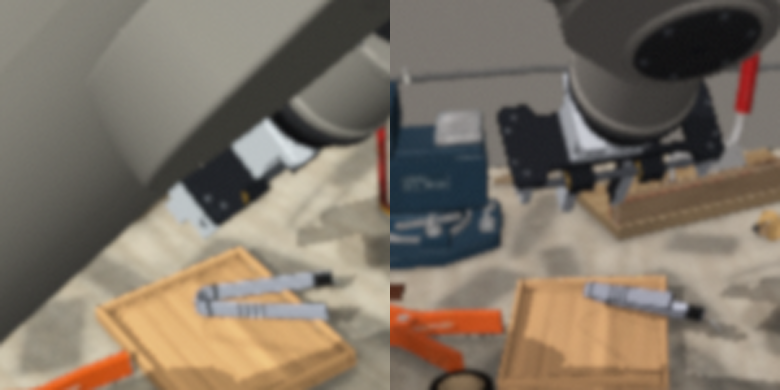

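```bash
python3 -c "
from h import *
go(525,130,262,90)"
```

```text
row [20.7, -28.7, -157.9] [-0.079, -0.764, 0.199]
```

Call:
arm_command(motion=[[0.6, 0, 0, -40, 0, 0, 0], [1, 0, 0, -80, -0.01, -0.1, 0.03], [1, 10, -14, -120, -0.02, -0.2, 0.05], [1, 20, -28, -157, -0.04, -0.4, 0.1], [1, 20, -28, -157, -0.079, -0.764, 0.199], [1, 20, -28, -157, -0.079, -0.764, 0.199], [1, 20, -28, -157, -0.079, -0.764, 0.199], [1, 20, -28, -157, -0.079, -0.764, 0.199], [1, 20, -28, -157, -0.079, -0.764, 0.199], [1, 20, -28, -157, -0.079, -0.764, 0.199]])

```text
t: 17.2
eef_pos: [526.0, 128.4, 260.0]
orientation: [-0.002, 0.708, 0.706, 0.001]
wrist_force: [-0.1, -0.1, -0.3]
grip_width: 93.6
finger_force: 0.0
```

Run:
```python
from h import *
st,s=snap("wrist","w10"); print(st["eef_pos"],st["joints"].round(2)); _,d=snap("side","s10"); _,c=snap("scene","sc10")
def steel(s,st,pts,tag):
    im=s["pixels"]; hsv=cv2.cvtColor(im,cv2.COLOR_RGB2HSV)
    pp=np.array([proj(s,p,st) for p in pts]).astype(int); mask=np.zeros(im.shape[:2],np.uint8); cv2.fillPoly(mask,[pp],1)
    m=((hsv[...,1]<70)|(hsv[...,2]<50)).astype(np.uint8)&mask
    ys,xs=np.nonzero(mask); x0,x1,y0,y1=xs.min(),xs.max(),ys.min(),ys.max(); print(tag,x0,y0)
    for r in range(y0,y1+1,3): print(r,"".join(("#" if hsv[r,q,2]<50 else "o") if m[r,q] else (" " if not mask[r,q] else ".") for q in range(x0,x1+1,2)))
q=[(440,315,10),(680,290,10),(660,85,10),(440,100,10)]
steel(s,st,q,"w"); steel(d,None,q,"s")
```

```text
[525.95112559 128.40451611 259.98576343] [ 0.48  0.3  -1.    1.81  0.27  1.18 -0.6 ]
w 243 45
45 ooo                                                                                                      
48 ooooooooooooooo                                                                                          
51 oooooooooooooooooooooooooooo                                                                             
54 oooooooo........................oooooooo                                                                 
57 oooooooo.....................................oooooooo                                                    
60 oooooooo..................................................ooooooo                                        
63 oooooooo............................................................oooooooooo                           
66 ooooooo....................................................................ooooooooooooooo               
69  oooooo....................................................................oooooooooooooooooooooooooooo  
72  oooooo...............
[... 6393 characters left out ...]
ooooooooooooo   
222 oooo...............oooooo.........ooooooooooooo   
225 oooo.............oooooooooooooooooooooooooooooo   
228 ..o..............ooo......ooooooooooo##oooooooo   
231 ..o..............oooooo...........ooo###oooooooo  
234 ....................oooooo........oooooooooooooo  
237 oo......................oooooo....oooooooooooooo  
240 oo.........................oooooo.oooooooooooooo  
243 oo.............................oo.ooooooooooooooo 
246 o.................................ooooooooooooooo 
249 o.................................ooooooooooooooo 
252 o.................................ooooooooooooooo 
255 ..................................oooooooooooooooo
258 ...................
```

Run:
```python
from h import *
st,s=load("w10")
c=atz(s,319,105,22,st); a=atz(s,368,200,19,st); b=atz(s,407,167,32,st); m=(a+b)/2; u=(c-m); L=np.linalg.norm(u); u/=L
for P in (c,a,b,m): P[1]-=4
yaw=np.degrees(np.arctan2(u[1],u[0])); print(c.round(0),a.round(0),b.round(0),L,"yaw",yaw)
for k in (40,50,62): print(k,(c-u*(k+2.5)).round(1))
w=atz(s,381,138,16,st); w[1]-=4; print("wall",w)
g=c-u*47.5
for z in (60,30,17): go(g[0],g[1],z,yaw)
```

```text
[525. 238.  22.] [581. 132.  19.] [621. 172.  32.] 114.66653103048858 yaw 131.32184466590513
40 [553.3 206.   23.3]
50 [559.9 198.5  23.6]
62 [567.8 189.5  24. ]
wall [594.22393099 202.33880854  16.        ]
row [74.5, 30.5, 199.7] [-0.001, -0.004, -0.726]
row [74.4, 30.6, 229.7] [-0.001, -0.004, -0.726]
row [74.3, 30.6, 242.7] [-0.001, -0.004, -0.726]
```

Call:
arm_command(motion=[[0.72, 30, 12, 50, 0, 0, -0.15], [0.72, 60, 25, 100, 0, 0, -0.3], [0.72, 74, 30, 140, 0, 0, -0.45], [0.72, 74, 30, 170, 0, 0, -0.6], [0.72, 74, 30, 190, 0, 0, -0.726], [0.72, 74, 30, 200, 0, 0, -0.726], [0.72, 74, 30, 205, 0, 0, -0.726], [0.72, 74, 30, 205, 0, 0, -0.726]])

```text
t: 18.15
eef_pos: [556.3, 202.5, 55.3]
orientation: [-0.001, 0.413, 0.911, 0.001]
wrist_force: [0.2, 0.3, -0.0]
grip_width: 67.8
finger_force: 0.0
```

Run:
```python
from h import *
st=sense(); print(st["eef_pos"],st["grip_width"],st["joints"].round(2)); go(556.6,202,17,131.3)
```

```text
[556.29324182 202.54089994  55.27197104] 67.77476754706554 [ 0.26  0.68 -0.97  1.88  0.68  0.96 -0.3 ]
row [-0.7, -0.2, 38.3] [0.001, -0.003, -0.002]
```

Call:
arm_command(motion=[[0.72, 0, 0, 15, 0, 0, 0], [0.72, 0, 0, 28, 0, 0, 0], [0.72, 0, 0, 38, 0, 0, 0], [0.72, 0, 0, 38, 0, 0, 0], [0.4, 0, 0, 38, 0, 0, 0], [0.3, 0, 0, 38, 0, 0, 0], [0.1, 0, 0, 38, 0, 0, 0], [0.1, 0, 0, 38, 0, 0, 0], [0.1, 0, 0, 38, 0, 0, 0], [0.1, 0, 0, 38, 0, 0, 0]], squeeze=20)

```text
t: 19.15
eef_pos: [556.0, 203.2, 17.2]
orientation: [-0.001, 0.411, 0.912, 0.001]
wrist_force: [-0.5, -1.4, 2.8]
grip_width: 26.1
finger_force: 19.7
```

Call:
arm_command(motion=[[0.1, 0, 0, 0, 0, 0, 0], [0.1, 0, 0, 0, 0, 0, 0], [0.1, 0, 0, 0, 0, 0, 0], [0.1, 0, 0, -4, 0, 0, 0], [0.1, 0, 0, -10, 0, 0, 0], [0.1, 0, 0, -18, 0, 0, 0], [0.1, 0, 0, -26, 0, 0, 0], [0.1, 0, 0, -34, 0, 0, 0], [0.1, 0, 0, -40, 0, 0, 0], [0.1, 0, 0, -42, 0, 0, 0]])

```text
t: 20.15
eef_pos: [556.2, 203.2, 59.8]
orientation: [-0.001, 0.411, 0.912, 0.001]
wrist_force: [-0.4, -0.3, -1.4]
grip_width: 26.2
finger_force: 19.7
```

Run:
```python
from h import *
go(527,232,62,90); go(527,232,19,90)
```

```text
row [40.9, -2.8, -2.1] [0.0, -0.003, 0.723]
row [40.7, -2.9, 40.9] [0.0, -0.003, 0.723]
```

Call:
arm_command(motion=[[0.1, 3, 0, -2, 0, 0, 0.06], [0.1, 9, 0, -2, 0, 0, 0.16], [0.1, 17, -1, -2, 0, 0, 0.27], [0.1, 25, -2, -2, 0, 0, 0.38], [0.1, 32, -3, -2, 0, 0, 0.49], [0.1, 38, -3, -2, 0, 0, 0.6], [0.1, 41, -3, 0, 0, 0, 0.7], [0.1, 41, -3, 6, 0, 0, 0.723], [0.1, 41, -3, 16, 0, 0, 0.723], [0.1, 41, -3, 26, 0, 0, 0.723]])

```text
t: 21.15
eef_pos: [526.4, 231.6, 32.0]
orientation: [-0.002, 0.706, 0.708, 0.0]
wrist_force: [0.9, 0.6, -0.6]
grip_width: 26.1
finger_force: 19.7
```

Run:
```python
from h import *
st=sense(); print(st["eef_pos"],st["grip_width"],st["finger_force"],st["joints"].round(2)); go(527,232,18,90)
```

```text
[526.41245069 231.62519891  32.0002882 ] 26.107585256550202 19.72855629399419 [ 0.09  0.62 -0.8   1.93  0.59  0.84 -1.03]
row [0.3, 0.6, 14.0] [-0.002, -0.003, 0.003]
```

Call:
arm_command(motion=[[0.1, 0, 0, 6, 0, 0, 0], [0.1, 0, 0, 13, 0, 0, 0], [0.1, 0, 0, 13, 0, 0, 0], [0.35, 0, 0, 13, 0, 0, 0], [0.5, 0, 0, 13, 0, 0, 0], [0.65, 0, 0, 13, 0, 0, 0], [0.65, 0, 0, 13, 0, 0, 0], [0.65, 0, 0, 13, 0, 0, 0]])

```text
t: 21.95
eef_pos: [526.5, 232.1, 20.3]
orientation: [-0.002, 0.707, 0.707, 0.001]
wrist_force: [-1.0, 0.9, 0.3]
grip_width: 60.1
finger_force: 0.0
```

Call:
arm_command(motion=[[0.75, 0, 0, -20, 0, 0, 0], [0.75, -25, 0, -60, 0, 0, 0], [0.75, -50, 0, -110, 0, 0, 0], [0.85, -75, 0, -150, 0, 0, 0], [0.85, -75, 0, -180, 0, 0, 0], [0.85, -75, 0, -180, 0, 0, 0]])

```text
t: 22.55
eef_pos: [528.8, 156.4, 204.1]
orientation: [0.0, 0.708, 0.707, 0.003]
wrist_force: [0.3, 0.7, 0.6]
grip_width: 79.6
finger_force: 0.0
```

```bash
cat >> h.py <<'E'
def steel(s,st,pts,tag,dx=2,dy=3):
    im=s["pixels"]; hsv=cv2.cvtColor(im,cv2.COLOR_RGB2HSV)
    pp=np.array([proj(s,p,st) for p in pts]).astype(int); mask=np.zeros(im.shape[:2],np.uint8); cv2.fillPoly(mask,[pp],1)
    m=((hsv[...,1]<70)|(hsv[...,2]<50)).astype(np.uint8)&mask
    ys,xs=np.nonzero(mask); x0,x1,y0,y1=xs.min(),xs.max(),ys.min(),ys.max(); print(tag,x0,y0)
    for r in range(y0,y1+1,dy): print(r,"".join(("#" if hsv[r,q,2]<50 else "o") if m[r,q] else (" " if not mask[r,q] else ".") for q in range(x0,x1+1,dx)))
E
python3 - <<'E'
from h import *
st,s=snap("wrist","w11"); print(st["eef_pos"],st["grip_width"])
steel(s,st,[(465,288,12),(594,275,12),(580,115,12),(448,130,12)],"w",3,5)
E
```

```text
[528.77243607 156.36338932 204.0718425 ] 79.64142665609246
w 240 85
85     ..                                           
90     ...................                          
95     ................oo......oo..........         
100     ...............oo........oo..................
105     ...............oo........oo..................
110     ...............oo.........o..................
115     ...............o..........oo................ 
120    ................o...........o................ 
125    ................o...........o................ 
130    ...............oo...........oo............... 
135    ...............oo............o............... 
140    ...............o.............o..............  
145    ...............o.............oo.............  
150    ...............o..............o.............  
155    ..............oo..............o.............  
160   ...............oo..............oo............  
165   ...............o................o...........   
170   ...............o................o...........   
175   ...............o................oo..........   
180   ...............o................oo..........   
185   ..............oo.................o..........   
190   ..............o..................o.........    
195   ..............o#.................oo........    
200  ...............o#.................#o........    
205  ...............o#.................#o........    
210  ...............o#..................o........    
215  ............................................    
220  ...........................................     
225  ...........................................     
230  ...........................................     
235 ............................................     
240 ............................................     
245            ................................      
250                           .................      
255                                          ..
```

Run:
```python
from h import *
st,s=load("w11")
a=atz(s,286.5,213.5,20,st); b=atz(s,345.5,213.5,20,st); c=(atz(s,289.5,95,20,st)+atz(s,314,95,20,st))/2
m=(a+b)/2; u=c-m; u/=np.linalg.norm(u); yaw=np.degrees(np.arctan2(u[1],u[0])); g=m+u*55
print(a,b,c,yaw,g); g[1]-=3.5
for z in (120,50,19): got(g[0],g[1],z,yaw,-0.85)
```

```text
[497.14136706 161.20342175  20.        ] [555.08872397 161.07948878  20.        ] [512.99676921 276.03634295  20.        ] 96.51361506768805 [519.87588342 215.78642627  20.        ]
row [55.7, -8.2, 82.0] [-0.047, -0.852, -0.108]
row [55.5, -8.3, 152.0] [-0.047, -0.852, -0.108]
row [55.4, -8.4, 183.0] [-0.047, -0.852, -0.108]
```

Call:
arm_command(motion=[[0.85, 15, -2, 10, -0.01, -0.15, -0.02], [0.85, 30, -5, 30, -0.02, -0.3, -0.05], [0.85, 45, -8, 50, -0.03, -0.45, -0.08], [0.85, 55, -8, 80, -0.04, -0.6, -0.1], [0.85, 55, -8, 110, -0.047, -0.75, -0.108], [0.85, 55, -8, 135, -0.047, -0.852, -0.108], [0.85, 55, -8, 148, -0.047, -0.852, -0.108], [0.85, 55, -8, 152, -0.047, -0.852, -0.108], [0.85, 55, -8, 152, -0.047, -0.852, -0.108]])

```text
t: 23.5
eef_pos: [517.7, 212.2, 46.5]
orientation: [0.306, 0.605, 0.682, -0.276]
wrist_force: [0.8, 0.3, 0.0]
grip_width: 79.9
finger_force: 0.0
```

Run:
```python
from h import *
st=sense(); print(st["eef_pos"],st["joints"].round(2),st["grip_width"])
for z in (30,18.5): got(519.9,212.3,z,96.5,-0.85)
```

```text
[517.65054973 212.24403616  46.4568301 ] [-0.44  0.86 -0.62  1.7   0.9   1.62 -1.34] 79.93211825594624
row [12.2, 2.3, 11.0] [-0.002, -0.001, 0.006]
row [20.8, 2.4, 18.6] [-0.002, -0.001, 0.006]
```

Call:
arm_command(motion=[[0.85, 10, 2, 9, 0, 0, 0], [0.85, 17, 2, 15, 0, 0, 0], [0.85, 20.5, 2, 18.5, 0, 0, 0], [0.7, 20.5, 2, 18.5, 0, 0, 0], [0.5, 20.5, 2, 18.5, 0, 0, 0], [0.3, 20.5, 2, 18.5, 0, 0, 0], [0.1, 20.5, 2, 18.5, 0, 0, 0], [0.1, 20.5, 2, 18.5, 0, 0, 0], [0.1, 20.5, 2, 18.5, 0, 0, 0], [0.1, 20.5, 2, 18.5, 0, 0, 0]], squeeze=20)

```text
t: 24.5
eef_pos: [520.6, 211.8, 20.6]
orientation: [0.307, 0.606, 0.681, -0.275]
wrist_force: [1.9, 0.6, 3.3]
grip_width: 27.7
finger_force: 9.1
```

Call:
arm_command(motion=[[0.1, 0, 0, 0, 0, 0, 0], [0.1, 0, 0, 0, 0, 0, 0], [0.1, 0, 0, 0, 0, 0, 0], [0.1, -2, 0, -2, 0, 0, 0], [0.1, -6, 0, -5, 0, 0, 0], [0.1, -12, 0, -10, 0, 0, 0], [0.1, -19, 0, -16, 0, 0, 0], [0.1, -26, 0, -22, 0, 0, 0], [0.1, -33, 0, -28, 0, 0, 0], [0.1, -38, 0, -33, 0, 0, 0]])

```text
t: 25.5
eef_pos: [520.7, 211.6, 71.9]
orientation: [0.307, 0.606, 0.681, -0.275]
wrist_force: [-0.2, -0.9, -1.2]
grip_width: 21.9
finger_force: 19.2
```

Call:
arm_command(motion=[[0.1, -5, 0, -4, 0, 0.03, 0], [0.1, -15, 0, -13, 0, 0.09, 0], [0.1, -25, 0, -22, 0, 0.17, 0], [0.1, -35, 0, -31, 0, 0.25, 0], [0.1, -43, 0, -38, 0, 0.33, 0], [0.1, -48, 0, -42, 0, 0.41, 0], [0.1, -50, 0, -44, 0, 0.49, 0], [0.1, -50, 0, -44, 0, 0.57, 0], [0.1, -50, 0, -44, 0, 0.65, 0], [0.1, -50, 0, -44, 0, 0.7, 0]])

```text
t: 26.5
eef_pos: [521.3, 210.5, 138.2]
orientation: [0.054, 0.664, 0.744, -0.049]
wrist_force: [0.5, -0.2, -0.8]
grip_width: 21.6
finger_force: 19.2
```

Call:
arm_command(motion=[[0.1, 0, 0, 0, 0, 0.03, 0], [0.1, 0, 0, 0, 0, 0.09, 0], [0.1, 0, 0, 0, 0, 0.17, 0], [0.1, 0, 0, 0, 0, 0.25, 0], [0.1, 0, 0, 0, 0, 0.33, 0], [0.1, 0, 0, 0, 0, 0.41, 0], [0.1, 0, 0, 0, 0, 0.49, 0], [0.1, 0, 0, 0, 0, 0.57, 0], [0.1, 0, 0, 0, 0, 0.64, 0], [0.1, 0, 0, 0, 0, 0.68, 0]])

```text
t: 27.5
eef_pos: [521.0, 210.5, 137.1]
orientation: [-0.198, 0.643, 0.719, 0.174]
wrist_force: [0.2, 0.0, 0.3]
grip_width: 22.1
finger_force: 19.3
```

Run:
```python
from h import *
st,s=snap("wrist","w12"); print(st["eef_pos"],rot(st["orientation"]).round(2).tolist(),st["joints"].round(2),st["grip_width"],st["finger_force"])
hsv=cv2.cvtColor(s["pixels"],cv2.COLOR_RGB2HSV)
for r in range(200,420,6): print(r,"".join("#" if hsv[r,q,2]<50 else ("o" if hsv[r,q,1]<45 else ".") for q in range(240,400,3)))
```

```text
[521.01176311 210.54108902 137.05548276] [[-0.1, 0.99, -0.06], [0.86, 0.11, 0.5], [0.51, -0.0, -0.86]] [ 0.72  0.67 -1.18  1.96  0.13  0.77 -0.31] 22.11890254199874 19.275329567863082
200 oooooooo......oooooooooooooooooooooooooooooooooooooooo
206 ooooooo.................oooooooooooooooooooooooooooooo
212 ooooooo...............oooooooooooooooooooooooooooooooo
218 oooooo............oooooooooooooooooooooooooooooooooooo
224 ooooo............ooooooooooooooooooooooooooo.......ooo
230 ooooo...........ooooooooooooooooooooooooooooo.........
236 oooo............ooooooooooooooooooooooooooooo.........
242 oooo............ooooooooooooooooooooooooooooo.........
248 ooo.............ooooooo............oooooooooo.........
254 ooo.............oooo................ooooooooo.........
260 oo..............ooo#o..............oooooooooo.........
266 oo...............oooo.............ooooooooo...........
272 o.................ooo...........ooooooooo.............
278 o................oooo..........oooooooo...............
284 ............oooooooooo........oooooooooooo............
290 ...........ooooooooooo.....
[... 566 characters left out ...]
#######ooooo###.................###oooooo##########
356 ##########ooooo###..................###oooo###########
362 ##########ooooo###..................##ooooo###########
368 #########..oooo###..................##ooooo..#########
374 ########...oooo##...................##oooo...#########
380 ########...ooooo#....................#oooo....########
386 ########..oo#o#############ooooooooooooooooo..########
392 ########..oooooooooooooooooooooooooooooooooo..########
398 #######...oooooooooooooooooooooooooooooooooo..########
404 #######...oooooooooooooooooooooooooooooooooo..#o###o##
410 ########..oooooooooooooooooooooooooooooooooo..########
416 ########...#ooo........................ooo....########
```

Call:
arm_command(motion=[[0.1, 0, 0, 0, 0, 0.03, 0], [0.1, 0, 0, 0, 0, 0.09, 0], [0.1, 0, 0, 0, 0, 0.15, 0], [0.1, 0, 0, 0, 0, 0.19, 0], [0.1, 0, 0, 0, 0, 0.19, 0]])

```text
t: 28.05
eef_pos: [520.8, 210.8, 136.6]
orientation: [-0.265, 0.624, 0.698, 0.233]
wrist_force: [1.2, -0.2, -0.4]
grip_width: 22.1
finger_force: 19.3
```

Run:
```python
from h import *
st,s=snap("wrist","w13"); Rt=rot(st["orientation"]); print(st["eef_pos"],Rt.round(2).tolist(),st["joints"].round(2),st["grip_width"],st["finger_force"])
hsv=cv2.cvtColor(s["pixels"],cv2.COLOR_RGB2HSV)
for r in range(284,324,3): print(r,"".join("#" if hsv[r,q,2]<50 else ("o" if hsv[r,q,1]<45 else ".") for q in range(270,370,2)))
for px in [(313,297),(313,317)]:
    p,d=ray(s,*px,st); p=Rt.T@(p-st["eef_pos"]); d=Rt.T@d
    # points on ray at tool coords, distance from pin (TCP) in xz
    for t in range(120,260,10):
        q=p+t*d; print(px,t,q.round(0), round(float(np.hypot(q[0],q[2])),1), "dir ang from toolz deg", np.degrees(np.arctan2(q[0],q[2])).round(0)) if abs(np.hypot(q[0],q[2])-50)<12 else None
_,d=snap("side","s13"); hs=cv2.cvtColor(d["pixels"],cv2.COLOR_RGB2HSV); c=proj(d,st["eef_pos"]).astype(int); print(c)
for r in range(c[1]-35,c[1]+45,2): print(r,"".join("#" if hs[r,q,2]<60 else ("o" if hs[r,q,1]<45 else ".") for q in range(c[0]-35,c[0]+36)))
```

```text
[520.79308673 210.84026166 136.63447882] [[-0.08, 0.99, -0.08], [0.75, 0.11, 0.66], [0.66, -0.0, -0.75]] [ 0.81  0.77 -1.2   1.97 -0.01  0.74 -0.1 ] 22.109070045614935 19.283697785776894
284 ..ooooooooooooooo............ooooooooooooooooooo..
287 ..ooooooooooooooo...........oooooooooooooooooooo..
290 .ooooooooooooooooo.........oooooooooooooooooooooo.
293 .ooooooooooo#ooooo##....#oooooooooooo#ooooooooooo.
296 oooooooooooo##oooo##...###oooooooooo##ooooooooooo.
299 oooooooooooo##oooo########oooooooo..##oooooooooooo
302 oooooooooooo##oooo########ooooooo...##oooooooooooo
305 ooooooooooo###oooo########ooooo.....###ooooooooooo
308 ooooooooooo###.ooo########oooo......###ooooooooooo
311 ooooooooooo###..oo#######oooo.......###ooooooooooo
314 ooooooooooo###..oo#######oo.........###ooooooooooo
317 oooooooooo####..ooo####ooo..........###ooooooooooo
320 oooooooooo###.......................####oooooooooo
323 oooooooooo###........................###oooooooooo
(313, 297) 130 [ 29.  -2. -53.] 60.5 dir ang from toolz deg 152.0
(313, 297) 140 [ 25.  -2. -44.] 50.6 dir ang from toolz deg 151.0
(313, 297) 
[... 2998 characters left out ...]
oooooooooooooooo
212 oooooooooooooooo.ooo.oooooooooooooooooooo.oooooooooo...oooooooo...ooooo
214 oooooooooooooo.........................................................
216 ooooooooooooo..........................................................
218 oooooooooooo...........................................................
220 oooooooooooo...........................................................
222 ooooooooooo............................................................
224 ooooooooooo............................................................
226 .........o.............................................................
228 .......................................................................
```

Run:
```python
from h import *
st,s=load("w13"); Rt=rot(st["orientation"])
hsv=cv2.cvtColor(s["pixels"],cv2.COLOR_RGB2HSV)
for r in range(190,284,4): print(r,"".join("#" if hsv[r,q,2]<50 else ("o" if hsv[r,q,1]<45 else ".") for q in range(260,400,3)), s["pixels"][r,330].tolist())
def ang(px,rad,far,pin=(0,3)):
    p,d=ray(s,*px,st); p=Rt.T@(p-st["eef_pos"]); d=Rt.T@d
    t=np.arange(20,400,.5); q=p+t[:,None]*d; e=np.hypot(q[:,0]-pin[0],q[:,2]-pin[1])-rad
    i=np.flatnonzero(np.diff(np.sign(e))); 
    return [(q[j].round(0).tolist(),round(float(np.degrees(np.arctan2(q[j,0]-pin[0],q[j,2]-pin[1]))),1)) for j in i]
for r in (218,224,230,236,242,246): print(r,ang((330,r),64,0))
for r in (297,307,317): print(r,ang((313,r),53,0))
```

```text
190 ooooooooooooooooooooooooooooooooooooooooooooooo [133, 127, 117]
194 ooooooooooooooooooooooooooooooooooooooooooooooo [137, 132, 121]
198 ooooooooooooooooooooooooooooooooooooooooooooooo [144, 138, 127]
202 ooooooooooooooooooooooooooooooooooooooooooooooo [138, 133, 122]
206 ooooooooooooooooooooooooooooooooooooooooooooooo [132, 127, 117]
210 ooooooooooooooooooooooooooooooooooooooooooooooo [138, 132, 122]
214 ooooooooooooooooooooooooooooooooooooooooooooooo [140, 143, 150]
218 ooooooooooooooooooooooooooooooooooooooooooooooo [138, 141, 149]
222 ooooooooooooooooooooooooooooooooooooooooooooooo [140, 142, 149]
226 ooooooooooooooooooooooooooooooooooooooooooooooo [137, 139, 147]
230 oo....ooooooooooooooooooooooooooooooooooooooooo [136, 139, 146]
234 o.........ooooooooooooooooooooooooooooooooooooo [139, 142, 148]
238 o........oooooooooooooooooooooooooooooooooooooo [140, 141, 149]
242 o........oooooooooooooooooooooooooooooooooooooo [139, 141, 149]
246 .........oooooooooooooooooooooooooooooooooooooo [134, 137, 144]
250 .........oooooo................oooooooooooooooo [153, 124, 89]
254 .........
[... 385 characters left out ...]
156, 115]
278 ..........ooooo.........ooooooooo.............. [154, 128, 98]
282 .......oooooooo........ooooooooooo............. [64, 66, 71]
218 [([52.0, 4.0, -34.0], 125.3), ([30.0, 7.0, 60.0], 27.7)]
224 [([51.0, 4.0, -36.0], 127.7), ([25.0, 7.0, 61.0], 23.3)]
230 [([49.0, 4.0, -39.0], 130.4), ([21.0, 7.0, 63.0], 18.9)]
236 [([47.0, 4.0, -40.0], 132.5), ([16.0, 7.0, 65.0], 14.7)]
242 [([46.0, 4.0, -42.0], 134.9), ([12.0, 7.0, 65.0], 10.7)]
246 [([44.0, 4.0, -43.0], 136.2), ([9.0, 7.0, 66.0], 8.0)]
297 [([25.0, -2.0, -44.0], 152.6), ([-22.0, -4.0, 51.0], -24.2)]
307 [([21.0, -2.0, -46.0], 156.6), ([-28.0, -4.0, 48.0], -31.4)]
317 [([18.0, -2.0, -47.0], 160.7), ([-33.0, -4.0, 44.0], -38.7)]
```

Call:
arm_command(motion=[[0.1, -3, 0, 3.5, 0, 0, 0], [0.1, -9, 0, 10.5, 0, 0, 0], [0.1, -16, 0, 18, 0, 0, 0], [0.1, -23, 0, 26, 0, 0, 0], [0.1, -30, 0, 34, 0, 0, 0], [0.1, -35, 0, 40, 0, 0, 0], [0.1, -39, 0, 44.5, 0, 0, 0], [0.1, -42, 0, 47.5, 0, 0, 0], [0.1, -42, 0, 47.5, 0, 0, 0]])

```text
t: 29.05
eef_pos: [520.5, 211.3, 73.5]
orientation: [-0.264, 0.623, 0.698, 0.233]
wrist_force: [-0.6, 0.6, -0.4]
grip_width: 22.3
finger_force: 19.3
```

Run:
```python
from h import *
st=sense(); print(st["eef_pos"],rot(st["orientation"]).round(2)[2],st["joints"].round(2),st["grip_width"],st["finger_force"],st["wrist_force"].round(1))
```

```text
[520.46978435 211.31551325  73.50506819] [ 0.66 -0.   -0.75] [ 0.76  0.85 -1.12  2.    0.04  0.64 -0.08] 22.27148129184296 19.283095720056735 [-0.6  0.6 -0.4]
```

Tongs still firmly held and about upright. Lowering slowly until the tips touch the floor.

Call:
arm_command(motion=[[0.1, -2, 0, 2.2, 0, 0, 0], [0.1, -3.3, 0, 3.7, 0, 0, 0], [0.1, -3.3, 0, 3.7, 0, 0, 0]])

```text
t: 29.35
eef_pos: [520.6, 211.2, 68.8]
orientation: [-0.264, 0.623, 0.698, 0.233]
wrist_force: [0.3, 0.2, -0.4]
grip_width: 22.0
finger_force: 19.3
```

Call:
arm_command(motion=[[0.1, -1, 0, 1.1, 0, 0, 0], [0.1, -2, 0, 2.2, 0, 0, 0], [0.1, -2, 0, 2.2, 0, 0, 0]])

```text
t: 29.65
eef_pos: [520.6, 211.2, 65.8]
orientation: [-0.264, 0.623, 0.698, 0.233]
wrist_force: [-0.5, 0.5, -0.2]
grip_width: 22.2
finger_force: 19.3
```

Call:
arm_command(motion=[[0.1, -1, 0, 1.1, 0, 0, 0], [0.1, -2, 0, 2.2, 0, 0, 0], [0.1, -2, 0, 2.2, 0, 0, 0]])

```text
t: 29.95
eef_pos: [520.5, 211.2, 62.8]
orientation: [-0.264, 0.623, 0.698, 0.233]
wrist_force: [-0.9, 0.0, -0.2]
grip_width: 22.0
finger_force: 19.3
```

Call:
arm_command(motion=[[0.1, -1, 0, 1.1, 0, 0, 0], [0.1, -2, 0, 2.2, 0, 0, 0], [0.1, -2, 0, 2.2, 0, 0, 0]])

```text
t: 30.25
eef_pos: [520.5, 211.1, 59.9]
orientation: [-0.264, 0.623, 0.698, 0.233]
wrist_force: [-0.1, -0.3, -0.1]
grip_width: 21.9
finger_force: 19.3
```

Call:
arm_command(motion=[[0.1, -1, 0, 1.1, 0, 0, 0], [0.1, -2, 0, 2.2, 0, 0, 0], [0.1, -2, 0, 2.2, 0, 0, 0]])

```text
t: 30.55
eef_pos: [520.6, 211.1, 57.0]
orientation: [-0.264, 0.623, 0.698, 0.233]
wrist_force: [-0.2, -0.1, 0.0]
grip_width: 22.0
finger_force: 19.3
```

Call:
arm_command(motion=[[0.1, -1, 0, 1.1, 0, 0, 0], [0.1, -2, 0, 2.2, 0, 0, 0], [0.1, -2, 0, 2.2, 0, 0, 0]])

```text
t: 30.85
eef_pos: [520.7, 211.9, 55.1]
orientation: [-0.265, 0.623, 0.698, 0.234]
wrist_force: [-2.3, -0.8, 15.3]
grip_width: 21.7
finger_force: 19.4
```

Call:
arm_command(motion=[[0.1, -1, 0, 1.1, 0, 0, 0], [0.1, -1, 0, 1.1, 0, 0, 0]])

```text
t: 31.05
eef_pos: [520.5, 211.9, 53.7]
orientation: [-0.265, 0.623, 0.698, 0.234]
wrist_force: [-3.3, -1.8, 16.4]
grip_width: 21.1
finger_force: 19.5
```

Call:
arm_command(motion=[[0.1, 1, 0, -1.1, 0, 0, 0], [0.2, 1, 0, -1.1, 0, 0, 0], [0.28, 1, 0, -1.1, 0, 0, 0], [0.34, 1, 0, -1.1, 0, 0, 0], [0.4, 1, 0, -1.1, 0, 0, 0], [0.45, 1, 0, -1.1, 0, 0, 0], [0.5, 1, 0, -1.1, 0, 0, 0], [0.55, 1, 0, -1.1, 0, 0, 0], [0.6, 1, 0, -1.1, 0, 0, 0], [0.66, 1, 0, -1.1, 0, 0, 0]])

```text
t: 32.05
eef_pos: [520.7, 210.9, 54.0]
orientation: [-0.264, 0.623, 0.698, 0.233]
wrist_force: [-0.4, 0.5, -0.4]
grip_width: 60.5
finger_force: 0.0
```

Run:
```python
from h import *
st,s=snap("wrist","w14"); Rt=rot(st["orientation"]); print(st["eef_pos"],st["grip_width"],st["finger_force"],st["wrist_force"].round(1))
im=s["pixels"].astype(int); hsv=cv2.cvtColor(s["pixels"],cv2.COLOR_RGB2HSV)
for r in range(206,330,4): print(r,"".join("#" if hsv[r,q,2]<50 else ("o" if im[r,q,2]>im[r,q,0]+3 else ".") for q in range(255,395,3)))
go(st["eef_pos"][0],st["eef_pos"][1]+8,52,96.5)
```

```text
[520.67351899 210.94055638  54.02438469] 60.52374723568687 0.0 [-0.4  0.5 -0.4]
206 ....oooooooooooooooooooooooooo.................
210 ...ooooooooooooooooooooooooooo.................
214 ...oooooooooooooooooooooooooooo................
218 ...oooooooooooooooooooooooooooo................
222 ...oooooooooooooooooooooooooooo................
226 ...oooooooooooooooooooooooooooo................
230 ...oooooooooooooooooo....oooooo................
234 ...ooooo....................ooo#...............
238 ...ooo......................ooo................
242 ...oo.......................ooo.o..............
246 ...oo.........................##o..............
250 ...o.o........................ooo..............
254 ...oo.........................oooo.............
258 ...oo..........................oo..............
262 ...oo..........................ooo.............
266 ...oo...........................oo.............
270 ...oo...........................oo.............
274 ...oo...........................ooo............
278 ...oo............................oo.......o....
282 o##oo............................ooo.....#ooooo
286 o##oo............................ooo.....#.oooo
290 ###oo#...........................#oo.....##oo.o
294 ###.o#...........................#oo.....##..oo
298 ###.o#...........................#.oo....###oo.
302 ###.o#............................#oo....####..
306 ###.o#............................#oo....####o.
310 ###.o#...................................####.o
314 ##..o#...................................#####o
318 ##........................................####o
322 #.........................................#####
326 #..........................................####
row [4.6, 0.9, 6.8] [-0.004, -0.72, -0.0]
```

Call:
arm_command(motion=[[0.7, 0, -1.5, 0, 0, -0.03, 0], [0.7, 0, -3, 0, 0, -0.08, 0], [0.7, 0.5, -3, 0.5, 0, -0.15, 0], [0.7, 1, -3, 1, 0, -0.22, 0], [0.7, 1.5, -3, 2, 0, -0.3, 0], [0.7, 2, -3, 3, 0, -0.38, 0], [0.7, 3, -3, 4, 0, -0.46, 0], [0.7, 3.5, -3, 5, 0, -0.54, 0], [0.7, 4, -3, 6, 0, -0.63, 0], [0.7, 4.6, -3, 6.8, 0, -0.72, 0]])

```text
t: 33.1
eef_pos: [517.1, 219.1, 53.5]
orientation: [0.001, 0.665, 0.746, -0.001]
wrist_force: [-0.5, -0.1, -0.8]
grip_width: 65.8
finger_force: 0.0
```

Run:
```python
from h import *
st,s=snap("wrist","w15"); Rt=rot(st["orientation"]); print(st["eef_pos"],Rt.round(2).tolist(),st["grip_width"],st["finger_force"],st["wrist_force"].round(1),st["joints"].round(2))
im=s["pixels"].astype(int); hsv=cv2.cvtColor(s["pixels"],cv2.COLOR_RGB2HSV)
for r in range(206,400,4): print(r,"".join("#" if hsv[r,q,2]<50 else ("o" if im[r,q,2]>im[r,q,0]+3 else ".") for q in range(230,410,3)))
```

```text
[517.13444763 219.08979417  53.50163583] [[-0.11, 0.99, 0.0], [0.99, 0.11, -0.0], [-0.0, 0.0, -1.0]] 65.8390525251974 0.0 [-0.5 -0.1 -0.8] [-0.02  0.52 -0.63  1.96  0.42  0.8  -0.77]
206 ............................................................
210 ............................................................
214 ............................................................
218 ............................................................
222 ............................................................
226 ............................................................
230 ............................................................
234 ............................................................
238 ............................................................
242 ............................................................
246 ............................................................
250 ............................................................
254 ............................................#o..............
258 ..............#............................##o..............
262 ...
[... 1567 characters left out ...]
....oooo......................#ooo............####
362 ####...........ooo......................oooo............####
366 ###............ooo....................oooooo.............###
370 ###............ooooo.............ooooooooooo.............###
374 ###............ooooooooooooooooooooooooooooo..............##
378 ##.............ooooooooooooooooooooooooooooo..............##
382 #######.........ooooooooooooooooooooooooooo..........#######
386 ooooooooooooo.###################################ooooooooooo
390 oo.ooooooooooooooooooooooooooooooooooooooooooooooooooooooooo
394 oooooooooooooooooooooooooooooooooooooooooooooooooooooooooooo
398 oooooooooooooooooooo.oooooooooooo.oooooooooooooooooooooooooo
```

Run:
```python
from h import *
st,s=load("w15"); Rt=rot(st["orientation"])
for p in [(273,258),(364,254)]: print((Rt.T@(atz(s,*p,7,st)-st["eef_pos"])).round(1))
for r in (368,382): print((Rt.T@(atz(s,316,r,123,st)-st["eef_pos"])).round(1))
```

```text
[  7.4 -29.   46.5]
[10.1 27.8 46.5]
[ 10.   -1.1 -69.5]
[  3.8  -1.1 -69.5]
```

Call:
arm_command(motion=[[0.7, 0, 0, 3, 0, 0, 0], [0.6, 0, -0.5, 3, 0, 0, 0], [0.5, 0, -0.5, 3, 0, 0, 0], [0.44, 0, -0.5, 3, 0, 0, 0], [0.38, 0, -0.5, 3, 0, 0, 0], [0.3, 0, -0.5, 3, 0, 0, 0], [0.1, 0, -0.5, 3, 0, 0, 0], [0.1, 0, -0.5, 3, 0, 0, 0], [0.1, 0, -0.5, 3, 0, 0, 0], [0.1, 0, -0.5, 3, 0, 0, 0]], squeeze=20)

```text
t: 34.15
eef_pos: [516.2, 218.6, 49.0]
orientation: [-0.001, 0.665, 0.747, -0.001]
wrist_force: [-0.7, -0.1, -0.6]
grip_width: 32.0
finger_force: 19.7
```

Call:
arm_command(motion=[[0.1, 0, 0, 0, 0, 0, 0], [0.1, 0, 0, 0, 0, 0, 0], [0.1, 0, 0, -3, 0, 0, 0], [0.1, 0, 0, -9, 0, 0, 0], [0.1, 0, 0, -18, 0, 0, 0], [0.1, 0, 0, -28, 0, 0, 0], [0.1, 0, 0, -38, 0, 0, 0], [0.1, 0, 0, -48, 0, 0, 0], [0.1, 0, 0, -56, 0, 0, 0], [0.1, 0, 0, -60, 0, 0, 0]])

```text
t: 35.15
eef_pos: [516.7, 218.6, 110.1]
orientation: [-0.001, 0.665, 0.746, -0.001]
wrist_force: [-0.3, 0.7, 0.1]
grip_width: 32.2
finger_force: 19.7
```

Run:
```python
from h import *
st,s=snap("wrist","w16"); Rt=rot(st["orientation"]); print(st["eef_pos"],st["grip_width"],st["finger_force"],st["joints"].round(2))
im=s["pixels"].astype(int); hsv=cv2.cvtColor(s["pixels"],cv2.COLOR_RGB2HSV)
for r in range(240,300,3): print(r,"".join("#" if hsv[r,q,2]<50 else ("o" if im[r,q,2]>im[r,q,0]+3 else ".") for q in range(290,350,2)))
_,d=snap("side","s16"); _,c=snap("scene","sc16")
for n,x in (("sc",c),("s",d)): print(n,feet(x))
print("w",feet(s,st,14))
```

```text
[516.71859182 218.58047225 110.09964585] 32.20901331685613 19.712345323059708 [ 0.03  0.44 -0.67  1.92  0.35  0.9  -0.71]
240 ..............................
243 ..............................
246 ..............................
249 ..............................
252 ..............................
255 .......................##oo...
258 ...o##.................##oo...
261 ..oo##.................##oo...
264 ..oo###................###o...
267 .oo####................###oo..
270 .ooo###................###oo..
273 .ooo###................###ooo.
276 .ooo###.................##ooo.
279 oooo###.................##ooo.
282 oooo###.................##ooo.
285 oooo###....................ooo
288 oooo.......................ooo
291 oooo........................oo
294 ooo.........................oo
297 ooo.........................oo
sc [(638.8, -51.8, 110, 356.0, 260.0), (503.9, 1.2, 105, 291.0, 280.0), (506.0, -68.8, 107, 316.0, 298.0), (509.7, -123.0, 117, 337.0, 313.0)]
s [(507.1, 3.8, 93, 279.0, 282.0), (643.5, -50.6, 120, 349.0, 292.0), (447.6, -35.9, 45, 250.0, 296.0), (510.1, -67.2, 100, 283.0, 303.0), (589.4, -115.9, 119, 327.0, 316.0), (508.3, -118.4, 43, 284.0, 321.0)]
w [(504.6, 7.7, 427, 284.0, 438.0)]
```

Run:
```python
from h import *
st,s=load("w16"); Rt=rot(st["orientation"])
for p in [(300,257),(341,255)]: print((Rt.T@(atz(s,*p,110.1-43.5,st)-st["eef_pos"])).round(1))
go(505,1,110,90)
```

```text
[  9.2 -11.8  43.5]
[10.5 13.3 43.5]
row [-214.7, -36.2, -0.8] [-0.003, -0.0, 0.115]
```

Call:
arm_command(motion=[[0.1, -5, -1, 0, 0, 0, 0.01], [0.1, -18, -3, 0, 0, 0, 0.03], [0.1, -40, -7, 0, 0, 0, 0.05], [0.1, -65, -11, 0, 0, 0, 0.07], [0.1, -90, -15, 0, 0, 0, 0.09], [0.1, -115, -19, 0, 0, 0, 0.1], [0.1, -140, -24, 0, 0, 0, 0.115], [0.1, -165, -28, 0, 0, 0, 0.115], [0.1, -188, -32, 0, 0, 0, 0.115], [0.1, -205, -35, 0, 0, 0, 0.115]])

```text
t: 36.3
eef_pos: [504.3, 8.1, 108.7]
orientation: [-0.001, 0.708, 0.706, -0.002]
wrist_force: [-0.5, 0.4, -0.7]
grip_width: 32.3
finger_force: 19.7
```

Call:
arm_command(motion=[[0.1, -8, -1, 0, 0, 0, 0], [0.1, -10, -1, 4, 0, 0, 0], [0.2, -10, -1, 10, 0, 0, 0], [0.32, -10, -1, 16, 0, 0, 0], [0.4, -10, -1, 20, 0, 0, 0], [0.436, -10, -1, 20, 0, 0, 0], [0.436, -10, -1, 20, 0, 0, 0], [0.436, -10, -1, 20, 0, 0, 0]])

```text
t: 37.1
eef_pos: [504.1, 1.1, 89.2]
orientation: [-0.001, 0.707, 0.707, -0.001]
wrist_force: [0.8, 0.8, -0.5]
grip_width: 41.1
finger_force: 2.8
```

```bash
cat >> h.py <<'E'
def tipview(n,r0=236,r1=320,cols=(270,370),zt=None):
    """look at tips and nearest foot from the wrist; print tips and foot in tool xy"""
    st,s=snap("wrist",n); Rt=rot(st["orientation"]); e=np.array(st["eef_pos"])
    print("eef",e.round(1),"w",round(st["grip_width"],1),"F",round(st["finger_force"],1),"wf",np.round(st["wrist_force"],1),"j",np.round(st["joints"],2))
    for f in feet(s,st,20):
        q=(Rt.T@(np.array([f[0],f[1],20])-e)).round(1)
        print("foot xy",f,"tool",q[:2])
    im=s["pixels"].astype(int); hsv=cv2.cvtColor(s["pixels"],cv2.COLOR_RGB2HSV)
    for r in range(r0,r1,4): print(r,"".join("#" if hsv[r,q,2]<50 else ("F" if hsv[r,q,0]<14 and hsv[r,q,1]>90 and hsv[r,q,2]<130 else ("o" if im[r,q,2]>im[r,q,0]+3 else ".")) for q in range(*cols,2)))
E
python3 -c "
from h import *
tipview('w17')"
```

```text
eef [504.1   1.1  89.2] w 41.1 F 2.8 wf [ 0.8  0.8 -0.5] j [ 0.38  0.37 -0.61  2.06  0.29  0.79 -0.4 ]
foot xy (504.7, 7.2, 934, 321.0, 249.0) tool [6.1 0.8]
foot xy (451.8, -14.8, 46, 246.0, 278.0) tool [-15.9 -52.1]
foot xy (635.7, -42.1, 799, 488.0, 308.0) tool [-43.2 131.8]
foot xy (507.4, -59.9, 830, 324.0, 333.0) tool [-61.    3.5]
236 ....................#FFFFFFFFFF#..................
240 ...................FFFFFFFFFFFFFF.................
244 ..................FFFFFFFFFFFFFFFF................
248 ..................FFFFFFFFFFFFFFFF................
252 ..................FFFFFFFFFFFFFFFF................
256 ..................FFFFFFFFFFFFFFF......##oo.......
260 .......oo##.........FFFFFFFFFFFF.......##oo.......
264 ......oo###..........FFFFFFFFF.........##oo.......
268 ......oo###............................##oo.......
272 ......ooo##............................##oo.......
276 ......ooo###...........................##oo.......
280 ooo.#oooo###...........................##ooo.#oooo
284 ooo.#oooo##...............................oo.#oooo
288 oo.##oooo.................................oo###ooo
292 oo##ooooo.................................oo.##.oo
296 o.##ooooo.................................oo.###.o
300 o###ooooo.................................ooo###.o
304 .##oooooo.................................ooo####o
308 ###ooooo..................................ooo.####
312 ###ooooo..................................ooo.####
316 ###ooooo...................##.............ooo.####
```

Call:
arm_command(motion=[[0.436, 1, 0, 3, 0, 0, 0], [0.436, 2, 0, 10, 0, 0, 0], [0.436, 2, 0, 18, 0, 0, 0], [0.436, 2, 0, 26, 0, 0, 0], [0.436, 2, 0, 33, 0, 0, 0], [0.436, 2, 0, 38, 0, 0, 0], [0.436, 2, 0, 40, 0, 0, 0], [0.436, 2, 0, 40, 0, 0, 0]])

```text
t: 37.95
eef_pos: [503.8, 2.9, 48.8]
orientation: [-0.001, 0.707, 0.707, -0.001]
wrist_force: [-0.4, 0.2, -0.3]
grip_width: 41.1
finger_force: 2.8
```

```bash
python3 -c "
from h import *
tipview('w18',r0=228)"
```

```text
eef [503.8   2.9  48.8] w 41.1 F 2.8 wf [-0.4  0.2 -0.3] j [ 0.35  0.43 -0.57  2.09  0.35  0.72 -0.46]
foot xy (504.9, 7.8, 1338, 322.0, 272.0) tool [4.9 1.3]
foot xy (436.7, 17.2, 48, 206.0, 256.0) tool [ 14.3 -66.9]
foot xy (446.7, -1.7, 52, 225.0, 286.0) tool [ -4.6 -56.9]
foot xy (452.0, -14.3, 84, 235.0, 305.0) tool [-17.2 -51.6]
foot xy (634.6, -40.8, 1009, 509.0, 335.0) tool [-43.7 131. ]
foot xy (507.1, -54.5, 771, 325.0, 360.0) tool [-57.4   3.5]
foot xy (511.1, -116.5, 603, 329.0, 426.0) tool [-119.4    7.5]
228 ..................................................
232 ..................................................
236 ..................................................
240 ..................................................
244 ..................................................
248 ..................................................
252 .......................####F##....................
256 ....................##FFFFFFF#F##.....###oo.......
260 .......oo##.......##FFFFFFFFFFFFF#.....##oo.......
264 ......oo.##......#FFFFFFFFFFFFFFFF#....##oo.......
268 ......oo###......FFFFFFFFFFFFFFFFFF....##oo.......
272 ......ooo##......FFFFFFFFFFFFFFFFFFF...##oo.......
276 ......ooo###.....FFFFFFFFFFFFFFFFFFF...##oo.......
280 ooo.#oooo###.....FFFFFFFFFFFFFFFFFF....##oo...oooo
284 ooo.#oooo###......FFFFFFFFFFFFFFFFF.......oo.#.ooo
288 oo.##oooo..........FFFFFFFFFFFFFF.........ooo##ooo
292 oo##ooooo.............FFFFFFFF............ooo##ooo
296 oo##ooooo.................................ooo###oo
300 o###ooooo.................................ooo###.o
304 .##oooooo.................................ooo####o
308 ###.oooo..................................oooo####
312 ###ooooo..................................ooo.####
316 ###ooooo..................................oooo####
```

Call:
arm_command(motion=[[0.3, 0, 0.5, 0, 0, 0, 0], [0.2, 0, 0.5, 0, 0, 0, 0], [0.2, 0, 0.5, 0, 0, 0, 0], [0.2, 0, 0.5, 0, 0, 0, 0], [0.2, 0, 0.5, 0, 0, 0, 0], [0.2, 0, 0.5, -3, 0, 0, 0], [0.2, 0, 0.5, -8, 0, 0, 0], [0.2, 0, 0.5, -16, 0, 0, 0], [0.2, 0, 0.5, -26, 0, 0, 0], [0.2, 0, 0.5, -36, 0, 0, 0]], squeeze=18)

```text
t: 39.0
eef_pos: [504.6, 2.9, 86.2]
orientation: [-0.001, 0.707, 0.707, -0.001]
wrist_force: [-0.0, 0.3, -1.4]
grip_width: 34.4
finger_force: 17.8
```

```bash
python3 -c "
from h import *
tipview('w19',r0=236)
# tray edges via scene/side
go(562,250,90,97)"
```

```text
eef [504.6   2.9  86.2] w 34.4 F 17.8 wf [-0.   0.3 -1.4] j [ 0.38  0.37 -0.6   2.07  0.3   0.79 -0.41]
foot xy (504.2, -7.2, 1338, 319.0, 272.0) tool [-10.1  -0.2]
foot xy (451.7, -14.5, 52, 245.0, 281.0) tool [-17.4 -52.7]
foot xy (635.6, -41.8, 813, 488.0, 311.0) tool [-44.7 131.2]
foot xy (507.3, -59.8, 832, 323.0, 337.0) tool [-62.7   2.9]
236 ..................................................
240 ..................................................
244 ..................................................
248 ..................................................
252 ......................#######.....................
256 ...................###FFFFFF####...##oo...........
260 ..........oo##...#FFFFFFFFFFFFFF#..##oo...........
264 ..........oo##..#FFFFFFFFFFFFFFFF#.##ooo..........
268 .........oo.###.#FFFFFFFFFFFFFFFF#####oo..........
272 .........ooo####FFFFFFFFFFFFFFFFFFF###oo..........
276 .........ooo####FFFFFFFFFFFFFFFFFF..##oo..........
280 ..ooooo#oooo####FFFFFFFFFFFFFFFFFF..##ooo..oooo...
284 ooooooo#oooo.##..FFFFFFFFFFFFFFFF......ooo#ooooooo
288 oooooo#ooooo......FFFFFFFFFFFFFF.......ooo##oooooo
292 ooooo.#ooooo.........FFFFFFFF..........ooo.#.ooooo
296 ooooo#.ooooo...........................oooo##ooooo
300 oooo.#ooooo.............................ooo##ooooo
304 o.oo#.ooooo.............................ooo###oooo
308 ooo.#oooooo.............................oooo##oooo
312 ooo.#oooooo.............................oooo###ooo
316 ooo##oooooo..............................ooo.##.oo
row [247.0, 56.5, -2.5] [-0.001, 0.0, -0.122]
```

Call:
arm_command(motion=[[0.2, 5, 1, -3, 0, 0, 0], [0.2, 18, 4, -3, 0, 0, -0.02], [0.2, 40, 9, -3, 0, 0, -0.04], [0.2, 68, 15, -3, 0, 0, -0.06], [0.2, 98, 22, -3, 0, 0, -0.08], [0.2, 128, 29, -3, 0, 0, -0.1], [0.2, 158, 36, -3, 0, 0, -0.12], [0.2, 188, 43, -3, 0, 0, -0.12], [0.2, 215, 50, -3, 0, 0, -0.12], [0.2, 233, 54, -3, 0, 0, -0.12]])

```text
t: 40.05
eef_pos: [558.1, 239.5, 87.4]
orientation: [-0.002, 0.662, 0.749, -0.001]
wrist_force: [0.7, -0.9, -0.8]
grip_width: 34.4
finger_force: 17.8
```

```bash
python3 -c "
from h import *
st=sense();print(st['eef_pos'],st['grip_width'],st['finger_force'],st['joints'].round(2))
go(561,246,86,97);go(561,246,53.5,97)"
```

```text
[558.10736157 239.48195644  87.44137011] 34.38906453197323 17.78768051415682 [-0.03  0.53 -0.63  1.83  0.39  0.9  -0.72]
row [6.1, 3.7, 1.4] [-0.004, -0.002, 0.001]
row [6.1, 3.8, 33.9] [-0.004, -0.002, 0.001]
```

Call:
arm_command(motion=[[0.2, 3, 1.5, 4, 0, 0, 0], [0.2, 5, 3, 12, 0, 0, 0], [0.2, 5, 3, 20, 0, 0, 0], [0.2, 5, 3, 26, 0, 0, 0], [0.2, 5, 3, 30, 0, 0, 0], [0.2, 5, 3, 32, 0, 0, 0], [0.2, 5, 3, 32, 0, 0, 0]])

```text
t: 40.75
eef_pos: [560.8, 240.8, 55.7]
orientation: [-0.001, 0.664, 0.748, -0.001]
wrist_force: [0.2, -0.1, -0.1]
grip_width: 34.5
finger_force: 17.8
```

```bash
python3 -c "
from h import *
st=sense();print(st['eef_pos'],st['grip_width'],st['finger_force'],st['wrist_force'].round(2))"
```

```text
[560.8140652  240.78926854  55.68593233] 34.50806745001976 17.78768281219527 [ 0.21 -0.09 -0.06]
```

Call:
arm_command(motion=[[0.2, 0, 0, 1, 0, 0, 0], [0.2, 0, 0, 2.2, 0, 0, 0], [0.2, 0, 0, 2.2, 0, 0, 0], [0.37, 0, 0, 2.2, 0, 0, 0], [0.4, 0, 0, 2.2, 0, 0, 0], [0.436, 0, 0, 2.2, 0, 0, 0], [0.436, 0, 0, 2.2, 0, 0, 0], [0.436, 0, 0, 0, 0, 0, 0], [0.436, 0, 0, -6, 0, 0, 0], [0.436, 0, 0, -14, 0, 0, 0]])

```text
t: 41.75
eef_pos: [560.8, 241.2, 70.3]
orientation: [-0.001, 0.663, 0.748, -0.001]
wrist_force: [-0.2, 0.1, -1.2]
grip_width: 41.0
finger_force: 2.8
```

Call:
arm_command(motion=[[0.436, 0, 0, -10, 0, 0, 0], [0.436, 0, 0, -20, 0, 0, 0], [0.436, 0, 0, -26, 0, 0, 0], [0.436, 0, 0, -28, 0, 0, 0], [0.3, 0, 0, -28, 0, 0, 0], [0.1, 0, 0, -28, 0, 0, 0], [0.1, 0, 0, -28, 0, 0, 0]], squeeze=20)

```text
t: 42.45
eef_pos: [560.8, 241.1, 97.5]
orientation: [-0.001, 0.664, 0.748, -0.001]
wrist_force: [-0.2, -0.5, -0.7]
grip_width: 32.3
finger_force: 19.7
```

```bash
python3 -c "
from h import *
tipview('w20',r0=236)
_,d=snap('side','s20');_,c=snap('scene','sc20')
print('sc',feet(c));print('s',feet(d))
go(507.5,-66,95,90)"
```

```text
eef [560.8 241.1  97.5] w 32.3 F 19.7 wf [-0.2 -0.5 -0.7] j [-0.02  0.52 -0.64  1.82  0.38  0.92 -0.71]
foot xy (560.5, 244.0, 931, 320.0, 249.0) tool [2.9 0.4]
236 ....................#FFFFFFFF##...................
240 ...................FFFFFFFFFFFFF..................
244 ..................FFFFFFFFFFFFFFF.................
248 ..................FFFFFFFFFFFFFFF.................
252 ..................FFFFFFFFFFFFFFF.................
256 ..................FFFFFFFFFFFFFF###oo.............
260 ............oo##...FFFFFFFFFFFFF.##oo.............
264 ............oo###....FFFFFFFFF...##oo.............
268 ...........oo####................###oo............
272 ...........ooo###................###.o............
276 ...........ooo###.................##ooo...........
280 ....oooo..oooo###.................##ooo...oooo....
284 o..o..oo#ooooo###....................ooo##o....o..
288 o.oo...##ooooo.......................oooo##o.ooo..
292 ...ooo.#oooooo........................ooo.#.oo...o
296 .o...o.#ooooo.........................ooo.#..o.ooo
300 .o...o#oooooo.........................oooo##..oooo
304 ooo...#oooooo..........................ooo##.o.ooo
308 .oooo##ooooo...........................oooo##oo...
312 o...o#oooooo...........................oooo##.o...
316 ...o##oooooo...........................ooooo##o...
sc [(561.0, 242.3, 87, 241.0, 214.0), (638.8, -51.6, 109, 356.0, 260.0), (506.2, -68.8, 107, 316.0, 298.0), (509.8, -122.9, 116, 337.0, 313.0)]
s [(564.1, 248.0, 87, 296.0, 223.0), (643.5, -50.4, 120, 349.0, 292.0), (447.6, -35.9, 45, 250.0, 296.0), (509.8, -67.0, 103, 283.0, 303.0), (589.4, -115.9, 119, 327.0, 316.0), (508.3, -118.4, 43, 284.0, 321.0)]
row [-298.5, -89.7, 2.8] [-0.004, -0.0, 0.12]
```

Call:
arm_command(motion=[[0.1, -5, -1, 0, 0, 0, 0], [0.1, -18, -5, 0, 0, 0, 0.02], [0.1, -42, -12, 0, 0, 0, 0.04], [0.1, -72, -21, 0, 0, 0, 0.06], [0.1, -102, -30, 0, 0, 0, 0.08], [0.1, -132, -39, 0, 0, 0, 0.1], [0.1, -162, -48, 0, 0, 0, 0.12], [0.1, -192, -57, 0, 0, 0, 0.12], [0.1, -222, -66, 0, 0, 0, 0.12], [0.1, -250, -75, 0, 0, 0, 0.12]])

```text
t: 43.6
eef_pos: [515.5, -18.5, 98.1]
orientation: [-0.001, 0.708, 0.706, -0.001]
wrist_force: [-0.3, 0.2, -0.8]
grip_width: 32.1
finger_force: 19.7
```

Call:
arm_command(motion=[[0.1, -25, -8, 0, 0, 0, 0], [0.1, -40, -14, 0, 0, 0, 0], [0.1, -46, -15, 0, 0, 0, 0], [0.2, -46, -15, 5, 0, 0, 0], [0.32, -46, -15, 8, 0, 0, 0], [0.4, -46, -15, 8, 0, 0, 0], [0.436, -46, -15, 8, 0, 0, 0], [0.436, -46, -15, 8, 0, 0, 0], [0.436, -46, -15, 8, 0, 0, 0]])

```text
t: 44.5
eef_pos: [501.5, -61.7, 90.2]
orientation: [-0.001, 0.707, 0.707, -0.001]
wrist_force: [0.1, -0.2, -1.3]
grip_width: 41.3
finger_force: 2.8
```

```bash
python3 -c "
from h import *
tipview('w21',r0=232,r1=284)
go(507,-67,49,90)"
```

```text
eef [501.5 -61.7  90.2] w 41.3 F 2.8 wf [ 0.1 -0.2 -1.3] j [ 0.49  0.37 -0.59  2.06  0.28  0.79 -0.27]
foot xy (451.9, -15.3, 50, 245.0, 190.0) tool [ 46.4 -49.4]
foot xy (635.7, -44.4, 906, 503.0, 233.0) tool [ 17.3 134.4]
foot xy (507.5, -62.1, 939, 329.0, 257.0) tool [-0.4  6.2]
foot xy (584.2, -108.9, 811, 429.0, 315.0) tool [-47.2  82.9]
foot xy (510.8, -114.8, 840, 332.0, 324.0) tool [-53.1   9.5]
232 ..................................................
236 ..................................................
240 ..........................F######.................
244 ........................##FFFFFFF##...............
248 .......................FFFFFFFFFFFF##.............
252 ......................FFFFFFFFFFFFFFF.............
256 ......................FFFFFFFFFFFFFFFF###oo.......
260 .......oo##...........FFFFFFFFFFFFFFFF###oo.......
264 ......oo###...........FFFFFFFFFFFFFFF..##oo.......
268 ......oo###............FFFFFFFFFFFFF...##oo.......
272 ......oo####.............FFFFFFFFF.....##oo.......
276 ......ooo###...........................##oo.......
280 oooo#oooo###...........................##ooo.#oo.o
row [-5.2, 5.7, 41.1] [-0.003, -0.0, 0.0]
```

Call:
arm_command(motion=[[0.436, -2, 2, 0, 0, 0, 0], [0.436, -4.5, 5.5, 4, 0, 0, 0], [0.436, -4.5, 5.5, 10, 0, 0, 0], [0.436, -4.5, 5.5, 18, 0, 0, 0], [0.436, -4.5, 5.5, 26, 0, 0, 0], [0.436, -4.5, 5.5, 34, 0, 0, 0], [0.436, -4.5, 5.5, 39, 0, 0, 0], [0.436, -4.5, 5.5, 41, 0, 0, 0], [0.436, -4.5, 5.5, 41, 0, 0, 0]])

```text
t: 45.45
eef_pos: [506.6, -66.4, 48.8]
orientation: [-0.001, 0.707, 0.707, -0.001]
wrist_force: [0.3, -1.1, -0.1]
grip_width: 41.0
finger_force: 2.8
```

```bash
python3 -c "
from h import *
tipview('w22',r0=244,r1=300)"
```

```text
eef [506.6 -66.4  48.8] w 41.0 F 2.8 wf [ 0.3 -1.1 -0.1] j [ 0.46  0.44 -0.55  2.08  0.34  0.72 -0.31]
foot xy (451.7, -19.8, 218, 222.0, 202.0) tool [ 46.6 -54.8]
foot xy (635.1, -44.1, 1207, 524.0, 244.0) tool [ 22.3 128.6]
foot xy (507.6, -61.6, 1339, 321.0, 273.0) tool [4.8 1.1]
foot xy (582.7, -104.2, 791, 437.0, 332.0) tool [-37.8  76.2]
foot xy (510.9, -114.0, 1164, 326.0, 348.0) tool [-47.6   4.4]
244 ..................................................
248 ..................................................
252 ......................#######.....................
256 ....................#######F#####.....###oo.......
260 .......oo##.......###F#######FFF##....###oo.......
264 ......oo###......#F##FFFFFFFFFFF#F#...###oo.......
268 ......oo###......#FFFFFFFFFFFFFFFF#....##oo.......
272 ......oo###......#FFFFFFFFFFFFFFFFFF...##oo.......
276 ......ooo###.....FFFFFFFFFFFFFFFFFFF...##oo.......
280 ooo.#oooo###.....FFFFFFFFFFFFFFFFFFF...##.o..#oooo
284 o.o##oooo###......FFFFFFFFFFFFFFFFF.......oo.#...o
288 oo.##oooo..........FFFFFFFFFFFFFF.........oo###o.o
292 oo##ooooo............FFFFFFFFFF...........ooo###oo
296 o.##ooooo.................................ooo###.o
```

Call:
arm_command(motion=[[0.3, 0, 0.5, 0, 0, 0, 0], [0.2, 0, 0.5, 0, 0, 0, 0], [0.2, 0, 0.5, 0, 0, 0, 0], [0.2, 0, 0.5, 0, 0, 0, 0], [0.2, 0, 0.5, 0, 0, 0, 0], [0.2, 0, 0.5, -3, 0, 0, 0], [0.2, 0, 0.5, -8, 0, 0, 0], [0.2, 0, 0.5, -16, 0, 0, 0], [0.2, 0, 0.5, -26, 0, 0, 0], [0.2, 0, 0.5, -38, 0, 0, 0]], squeeze=18)

```text
t: 46.5
eef_pos: [507.3, -66.5, 88.1]
orientation: [-0.001, 0.707, 0.707, -0.001]
wrist_force: [-0.4, 0.6, 0.5]
grip_width: 34.7
finger_force: 17.8
```

Call:
arm_command(motion=[[0.2, 5, 0, 0, 0, 0, 0], [0.2, 18, 0, 0, 0, 0, -0.02], [0.2, 42, -1, 0, 0, 0, -0.04], [0.2, 70, -2, 0, 0, 0, -0.06], [0.2, 100, -3, 0, 0, 0, -0.08], [0.2, 130, -4, 0, 0, 0, -0.1], [0.2, 160, -5, 0, 0, 0, -0.12], [0.2, 190, -6, 0, 0, 0, -0.12], [0.2, 220, -7, 0, 0, 0, -0.12], [0.2, 250, -8, 0, 0, 0, -0.12]])

```text
t: 47.5
eef_pos: [498.5, 185.7, 86.7]
orientation: [-0.002, 0.663, 0.749, -0.001]
wrist_force: [0.3, -1.2, -1.8]
grip_width: 34.2
finger_force: 17.8
```

Call:
arm_command(motion=[[0.2, 28, -4, 0, 0, 0, 0], [0.2, 50, -7, 0, 0, 0, 0], [0.2, 65, -9, 0, 0, 0, 0], [0.2, 70, -9, 0, 0, 0, 0], [0.2, 70, -9, 0, 0, 0, 0], [0.2, 70, -9, 0, 0, 0, 0]])

```text
t: 48.1
eef_pos: [482.3, 250.9, 86.9]
orientation: [-0.001, 0.664, 0.748, -0.001]
wrist_force: [0.5, -0.9, -0.3]
grip_width: 34.3
finger_force: 17.8
```

```bash
python3 -c "
from h import *
tipview('w23',r0=252,r1=292)
go(497.6,253.5,53.5,97)"
```

```text
eef [482.3 250.9  86.9] w 34.3 F 17.8 wf [ 0.5 -0.9 -0.3] j [-0.05  0.45 -0.67  1.98  0.37  0.84 -0.81]
foot xy (483.3, 240.4, 1363, 319.0, 272.0) tool [-10.5  -0. ]
foot xy (559.1, 244.5, 975, 425.0, 278.0) tool [-15.5  75.7]
252 .....................########F....................
256 ..................F####FFFFF####...##oo...........
260 ..........oo##...##FFFFFFFFFFFFF#..##oo...........
264 ..........oo##..#FFFFFFFFFFFFFFFF#.##ooo..........
268 ..........o.###.#FFFFFFFFFFFFFFFF#F###oo..........
272 .........ooo###FFFFFFFFFFFFFFFFFFFF###oo..........
276 .........ooo####FFFFFFFFFFFFFFFFFFF###oo..........
280 ...oooo#oooo###.FFFFFFFFFFFFFFFFFF..##ooo.Foooo...
284 .ooo...#ooooo##..FFFFFFFFFFFFFFFF......ooo#.o..oo.
288 .oooo.#ooooo......FFFFFFFFFFFFFF.......ooo##oo.o.o
row [1.0, 15.5, 33.4] [-0.004, 0.0, -0.004]
```

Call:
arm_command(motion=[[0.2, 1, 5, 3, 0, 0, 0], [0.2, 1, 11, 8, 0, 0, 0], [0.2, 1, 15.5, 15, 0, 0, 0], [0.2, 1, 15.5, 22, 0, 0, 0], [0.2, 1, 15.5, 28, 0, 0, 0], [0.2, 1, 15.5, 32, 0, 0, 0], [0.2, 1, 15.5, 33, 0, 0, 0], [0.2, 1, 15.5, 33, 0, 0, 0]])

```text
t: 48.95
eef_pos: [497.1, 254.8, 54.0]
orientation: [-0.001, 0.663, 0.748, -0.001]
wrist_force: [-0.2, 0.4, -1.0]
grip_width: 34.9
finger_force: 17.8
```

Call:
arm_command(motion=[[0.2, 0, 0, 0, 0, 0, 0], [0.37, 0, 0, 0, 0, 0, 0], [0.4, 0, 0, 0, 0, 0, 0], [0.436, 0, 0, 0, 0, 0, 0], [0.436, 0, 0, 0, 0, 0, 0], [0.436, 0, 0, -3, 0, 0, 0], [0.436, 0, 0, -10, 0, 0, 0], [0.436, 0, 0, -20, 0, 0, 0], [0.436, 0, 0, -30, 0, 0, 0], [0.436, 0, 0, -38, 0, 0, 0]])

```text
t: 49.95
eef_pos: [497.7, 255.0, 93.5]
orientation: [-0.001, 0.664, 0.748, -0.001]
wrist_force: [0.3, -0.8, -0.9]
grip_width: 40.6
finger_force: 2.8
```

Call:
arm_command(motion=[[0.436, 0, 0, -4, 0, 0, 0], [0.3, 0, 0, -4, 0, 0, 0], [0.1, 0, 0, -4, 0, 0, 0], [0.1, 0, 0, -4, 0, 0, 0]], squeeze=20)

```text
t: 50.35
eef_pos: [497.2, 254.6, 95.7]
orientation: [-0.001, 0.664, 0.748, -0.001]
wrist_force: [0.2, 1.1, -1.3]
grip_width: 32.4
finger_force: 19.7
```

```bash
python3 -c "
from h import *
tipview('w24',r0=252,r1=272)
_,d=snap('side','s24');_,c=snap('scene','sc24')
print('sc',feet(c));print('s',feet(d))
go(640,-52,96,90)"
```

```text
eef [497.2 254.6  95.7] w 32.4 F 19.7 wf [ 0.2  1.1 -1.3] j [-0.05  0.46 -0.67  1.94  0.36  0.87 -0.79]
foot xy (497.1, 257.6, 940, 320.0, 250.0) tool [3.  0.6]
foot xy (559.4, 244.4, 924, 403.0, 277.0) tool [-17.6  60.8]
252 ..................FFFFFFFFFFFFFFFF................
256 ..................FFFFFFFFFFFFFF###oo.............
260 ............oo##...FFFFFFFFFFFFFF##oo.............
264 ............oo###...FFFFFFFFFFF..###o.............
268 ............o####.......FFF......###oo............
sc [(561.1, 242.9, 88, 241.0, 214.0), (498.2, 256.3, 89, 215.0, 223.0), (638.8, -51.8, 110, 356.0, 260.0), (509.8, -122.9, 116, 337.0, 313.0)]
s [(500.9, 261.5, 79, 271.0, 223.0), (564.7, 249.0, 91, 296.0, 223.0), (643.6, -50.6, 120, 349.0, 292.0), (447.6, -35.9, 45, 250.0, 296.0), (589.4, -115.9, 119, 327.0, 316.0), (508.3, -118.4, 43, 284.0, 321.0)]
row [-321.6, 105.1, -0.7] [-0.004, -0.0, 0.12]
```

Call:
arm_command(motion=[[0.1, -5, 2, 0, 0, 0, 0], [0.1, -18, 6, 0, 0, 0, 0.02], [0.1, -42, 14, 0, 0, 0, 0.04], [0.1, -70, 23, 0, 0, 0, 0.06], [0.1, -100, 33, 0, 0, 0, 0.08], [0.1, -130, 43, 0, 0, 0, 0.1], [0.1, -160, 53, 0, 0, 0, 0.12], [0.1, -190, 63, 0, 0, 0, 0.12], [0.1, -220, 73, 0, 0, 0, 0.12], [0.1, -250, 82, 0, 0, 0, 0.12]])

```text
t: 51.5
eef_pos: [609.2, 13.6, 95.6]
orientation: [-0.001, 0.708, 0.706, -0.001]
wrist_force: [-0.1, 0.5, -0.7]
grip_width: 32.2
finger_force: 19.7
```

Call:
arm_command(motion=[[0.1, -28, 10, 0, 0, 0, 0], [0.1, -50, 22, 0, 0, 0, 0], [0.1, -65, 30, 0, 0, 0, 0], [0.1, -68, 31, 2, 0, 0, 0], [0.2, -68, 31, 6, 0, 0, 0], [0.32, -68, 31, 6, 0, 0, 0], [0.4, -68, 31, 6, 0, 0, 0], [0.436, -68, 31, 6, 0, 0, 0], [0.436, -68, 31, 6, 0, 0, 0], [0.436, -68, 31, 6, 0, 0, 0]])

```text
t: 52.5
eef_pos: [639.6, -51.4, 89.8]
orientation: [-0.001, 0.707, 0.707, -0.001]
wrist_force: [0.6, -0.6, -0.1]
grip_width: 41.1
finger_force: 2.8
```

```bash
python3 -c "
from h import *
tipview('w25',r0=232,r1=284)
go(640,-52,49,90)"
```

```text
eef [639.6 -51.4  89.8] w 41.1 F 2.8 wf [ 0.6 -0.6 -0.1] j [ 0.39  0.56 -0.55  1.76  0.35  0.93 -0.31]
foot xy (453.8, -22.8, 416, 81.0, 219.0) tool [  28.6 -185.6]
foot xy (641.0, -44.4, 982, 322.0, 247.0) tool [7.  1.6]
foot xy (515.4, -113.6, 674, 164.0, 328.0) tool [ -62.2 -124. ]
foot xy (675.2, -225.8, 123, 359.0, 435.0) tool [-174.4   35.8]
232 .....................##########...................
236 ...................FFFFFFFFFFF#FF.................
240 ..................FFFFFFFFFFFFFFFF................
244 ..................FFFFFFFFFFFFFFFF#...............
248 ..................FFFFFFFFFFFFFFFFF...............
252 ...................FFFFFFFFFFFFFFFF...............
256 ...................FFFFFFFFFFFFFFF....###oo.......
260 .......oo##..........FFFFFFFFFFFF.....###oo.......
264 ......oo###............FFFFFFF........###oo.......
268 ......oo###............................##oo.......
272 ......oo###............................##oo.......
276 ......ooo###...........................##ooo......
280 ooo.#oooo###...........................##ooo.#oooo
row [-0.5, 0.4, 40.7] [-0.003, 0.0, 0.0]
```

Call:
arm_command(motion=[[0.436, 1.5, 0.5, 2, 0, 0, 0], [0.436, 3, 1, 8, 0, 0, 0], [0.436, 3, 1, 16, 0, 0, 0], [0.436, 3, 1, 24, 0, 0, 0], [0.436, 3, 1, 32, 0, 0, 0], [0.436, 3, 1, 38, 0, 0, 0], [0.436, 3, 1, 41, 0, 0, 0], [0.436, 3, 1, 41, 0, 0, 0]])

```text
t: 53.35
eef_pos: [640.3, -48.6, 48.1]
orientation: [-0.001, 0.707, 0.707, -0.001]
wrist_force: [-0.0, -0.2, -0.2]
grip_width: 40.9
finger_force: 2.8
```

```bash
python3 -c "
from h import *
tipview('w26',r0=244,r1=300)"
```

```text
eef [640.3 -48.6  48.1] w 40.9 F 2.8 wf [-0.  -0.2 -0.2] j [ 0.37  0.61 -0.53  1.78  0.39  0.86 -0.34]
foot xy (454.3, -15.0, 819, 47.0, 227.0) tool [  33.6 -185.9]
foot xy (641.1, -43.7, 1386, 321.0, 273.0) tool [4.9 0.9]
foot xy (511.3, -109.3, 323, 138.0, 355.0) tool [ -60.7 -128.8]
244 ..................................................
248 ..................................................
252 ......................#######.....................
256 ...................#############......###oo.......
260 .......o###......####FF########FF#....###oo.......
264 ......oo###.....######FFFFFFFFFF###...###oo.......
268 ......oo###.....#F#FFFFFFFFFFFFFFFF#..###oo.......
272 ......oo###......#FFFFFFFFFFFFFFFFFF...##oo.......
276 ......ooo###.....FFFFFFFFFFFFFFFFFFF...##oo.......
280 oo.o#oooo###.....FFFFFFFFFFFFFFFFFFF...##ooo.#oooo
284 ooo##oooo###......FFFFFFFFFFFFFFFFF.......oo.#..oo
288 oo.##oooo..........FFFFFFFFFFFFFFF........oo###ooo
292 oo##ooooo............FFFFFFFFFF...........oo.###oo
296 o.##ooooo.................................oo####.o
```

Call:
arm_command(motion=[[0.3, 0, 0.5, 0, 0, 0, 0], [0.2, 0, 0.5, 0, 0, 0, 0], [0.2, 0, 0.5, 0, 0, 0, 0], [0.2, 0, 0.5, 0, 0, 0, 0], [0.2, 0, 0.5, 0, 0, 0, 0], [0.2, 0, 0.5, -3, 0, 0, 0], [0.2, 0, 0.5, -8, 0, 0, 0], [0.2, 0, 0.5, -16, 0, 0, 0], [0.2, 0, 0.5, -26, 0, 0, 0], [0.2, 0, 0.5, -40, 0, 0, 0]], squeeze=18)

```text
t: 54.4
eef_pos: [640.9, -48.7, 89.4]
orientation: [-0.001, 0.707, 0.707, -0.001]
wrist_force: [-0.1, -0.5, -0.8]
grip_width: 34.9
finger_force: 17.8
```

Call:
arm_command(motion=[[0.2, 5, -2, 0, 0, 0, 0], [0.2, 18, -6, 0, 0, 0, -0.02], [0.2, 42, -15, 0, 0, 0, -0.04], [0.2, 70, -25, 0, 0, 0, -0.06], [0.2, 100, -36, 0, 0, 0, -0.08], [0.2, 130, -47, 0, 0, 0, -0.1], [0.2, 160, -58, 0, 0, 0, -0.12], [0.2, 190, -69, 0, 0, 0, -0.12], [0.2, 215, -78, 0, 0, 0, -0.12], [0.2, 232, -84, 0, 0, 0, -0.12]])

```text
t: 55.4
eef_pos: [554.4, 187.5, 88.6]
orientation: [-0.002, 0.662, 0.75, -0.001]
wrist_force: [0.6, -0.5, 0.2]
grip_width: 35.0
finger_force: 17.8
```

Call:
arm_command(motion=[[0.2, 8, 0, 0, 0, 0, 0], [0.2, 10, 0, 0, 0, 0, 0], [0.2, 10, 0, 0, 0, 0, 0]])

```text
t: 55.7
eef_pos: [555.8, 193.3, 88.7]
orientation: [-0.001, 0.663, 0.748, -0.001]
wrist_force: [-0.9, -0.5, 0.4]
grip_width: 35.0
finger_force: 17.8
```

```bash
python3 -c "
from h import *
tipview('w27',r0=252,r1=284)
go(555,194,54.5,97)"
```

```text
eef [555.8 193.3  88.7] w 35.0 F 17.8 wf [-0.9 -0.5  0.4] j [ 0.05  0.5  -0.63  1.88  0.38  0.89 -0.65]
foot xy (498.0, 256.6, 1017, 243.0, 156.0) tool [ 69.8 -49.5]
foot xy (560.6, 243.2, 997, 336.0, 186.0) tool [49. 11.]
foot xy (556.1, 182.1, 1393, 318.0, 272.0) tool [-11.1  -0.8]
252 ....................F#F#####F.....................
256 .................F##FFFFFFFF###....##oo...........
260 ..........oo##..##FFFFFFFFFFFFFFF..##oo...........
264 ..........oo##F##FFFFFFFFFFFFFFFF..##oo...........
268 .........oo#####FFFFFFFFFFFFFFFFFF.##ooo..........
272 .........oo####FFFFFFFFFFFFFFFFFFFF###oo..........
276 .........ooo###FFFFFFFFFFFFFFFFFFF.###ooo.........
280 ...oooo.oooo###.FFFFFFFFFFFFFFFFFF..##ooo.#...oo..
row [1.4, -0.7, 34.2] [-0.004, 0.0, -0.003]
```

Call:
arm_command(motion=[[0.2, 0, 0, 4, 0, 0, 0], [0.2, 0, 0, 12, 0, 0, 0], [0.2, 0, 0, 20, 0, 0, 0], [0.2, 0, 0, 27, 0, 0, 0], [0.2, 0, 0, 31, 0, 0, 0], [0.2, 0, 0, 33, 0, 0, 0], [0.2, 0, 0, 34, 0, 0, 0], [0.2, 0, 0, 34, 0, 0, 0]])

```text
t: 56.55
eef_pos: [555.9, 193.4, 54.9]
orientation: [-0.001, 0.663, 0.748, -0.001]
wrist_force: [0.1, -0.7, -1.1]
grip_width: 34.8
finger_force: 17.8
```

Call:
arm_command(motion=[[0.2, 0, 0, 0, 0, 0, 0], [0.37, 0, 0, 0, 0, 0, 0], [0.4, 0, 0, 0, 0, 0, 0], [0.436, 0, 0, 0, 0, 0, 0], [0.436, 0, 0, 0, 0, 0, 0], [0.436, 0, 0, -3, 0, 0, 0], [0.436, 0, 0, -10, 0, 0, 0], [0.436, 0, 0, -20, 0, 0, 0], [0.436, 0, 0, -30, 0, 0, 0], [0.436, 0, 0, -38, 0, 0, 0]])

```text
t: 57.55
eef_pos: [556.3, 193.4, 94.3]
orientation: [-0.001, 0.664, 0.748, -0.001]
wrist_force: [1.2, -0.1, -0.8]
grip_width: 41.1
finger_force: 2.8
```

Call:
arm_command(motion=[[0.436, 0, 0, -4, 0, 0, 0], [0.3, 0, 0, -4, 0, 0, 0], [0.1, 0, 0, -4, 0, 0, 0], [0.1, 0, 0, -4, 0, 0, 0]], squeeze=20)

```text
t: 57.95
eef_pos: [555.8, 193.1, 96.5]
orientation: [-0.001, 0.664, 0.748, -0.001]
wrist_force: [0.5, 0.5, -1.2]
grip_width: 32.2
finger_force: 19.7
```

```bash
python3 -c "
from h import *
tipview('w28',r0=240,r1=272)
_,d=snap('side','s28');_,c=snap('scene','sc28')
print('sc',feet(c));print('s',feet(d))
go(588,-116,96,160); go(588,-116,96,90);go(588,-116,96,40)"
```

```text
eef [555.8 193.1  96.5] w 32.2 F 19.7 wf [ 0.5  0.5 -1.2] j [ 0.06  0.49 -0.64  1.87  0.37  0.9  -0.64]
foot xy (498.0, 256.6, 953, 246.0, 155.0) tool [ 69.9 -49.5]
foot xy (560.6, 243.2, 935, 336.0, 184.0) tool [49.1 11. ]
foot xy (555.2, 195.9, 952, 319.0, 250.0) tool [2.8 0. ]
240 ..................FFFFFFFFFFFFFF..................
244 .................FFFFFFFFFFFFFFFF.................
248 .................FFFFFFFFFFFFFFFF.................
252 .................FFFFFFFFFFFFFFFF.................
256 .................FFFFFFFFFFFFFFF###oo.............
260 ............oo###.FFFFFFFFFFFFFF.##oo.............
264 ............oo###...FFFFFFFFFFF..##ooo............
268 ...........oo####......FFFF......###oo............
sc [(558.6, 242.3, 62, 240.0, 214.0), (498.3, 257.2, 85, 215.0, 223.0), (556.4, 194.7, 88, 252.0, 224.0), (509.8, -122.9, 116, 337.0, 313.0)]
s [(501.0, 261.7, 80, 271.0, 223.0), (561.6, 222.5, 179, 296.0, 228.0), (447.6, -35.9, 45, 250.0, 296.0), (589.4, -115.9, 119, 327.0, 316.0), (508.3, -118.4, 43, 284.0, 321.0)]
row [-310.9, -5.1, 0.5] [-0.003, -0.003, -1.102]
row [-310.9, -5.1, 0.5] [-0.004, -0.0, 0.12]
row [-310.9, -5.1, 0.5] [-0.004, 0.002, 0.993]
```

Call:
arm_command(motion=[[0.1, -5, 0, 0, 0, 0, 0.03], [0.1, -18, 0, 0, 0, 0, 0.1], [0.1, -42, 0, 0, 0, 0, 0.18], [0.1, -72, -1, 0, 0, 0, 0.26], [0.1, -102, -2, 0, 0, 0, 0.34], [0.1, -132, -2, 0, 0, 0, 0.42], [0.1, -162, -3, 0, 0, 0, 0.5], [0.1, -192, -3, 0, 0, 0, 0.58], [0.1, -222, -4, 0, 0, 0, 0.645], [0.1, -250, -4, 0, 0, 0, 0.645]])

```text
t: 59.1
eef_pos: [581.5, -58.6, 96.9]
orientation: [-0.001, 0.868, 0.496, -0.002]
wrist_force: [0.1, 0.3, 0.1]
grip_width: 32.1
finger_force: 19.7
```

```bash
python3 -c "
from h import *
st=sense();print(st['eef_pos'],st['grip_width'],st['finger_force'],st['joints'].round(2))
go(588,-116,92,60)"
```

```text
[581.49887295 -58.61822605  96.89117026] 32.06301814908928 19.714587908238173 [ 0.34  0.45 -0.44  1.89  0.25  0.86 -0.76]
row [-46.1, 34.7, 4.9] [-0.003, 0.002, -0.008]
```

Call:
arm_command(motion=[[0.1, -15, 12, 0, 0, 0, 0], [0.1, -32, 24, 0, 0, 0, 0], [0.1, -44, 33, 2, 0, 0, 0], [0.1, -46, 34.5, 5, 0, 0, 0], [0.2, -46, 34.5, 5, 0, 0, 0], [0.32, -46, 34.5, 5, 0, 0, 0], [0.4, -46, 34.5, 5, 0, 0, 0], [0.436, -46, 34.5, 5, 0, 0, 0], [0.436, -46, 34.5, 5, 0, 0, 0], [0.436, -46, 34.5, 5, 0, 0, 0]])

```text
t: 60.1
eef_pos: [588.7, -112.3, 91.9]
orientation: [-0.001, 0.866, 0.499, -0.001]
wrist_force: [-0.7, -0.6, -0.8]
grip_width: 41.2
finger_force: 2.8
```

```bash
python3 -c "
from h import *
tipview('w29',r0=232,r1=284)"
```

```text
eef [ 588.7 -112.3   91.9] w 41.2 F 2.8 wf [-0.7 -0.6 -0.8] j [ 0.42  0.47 -0.43  1.86  0.25  0.86 -0.66]
foot xy (452.7, -27.6, 492, 113.0, 247.0) tool [   5.2 -159.9]
foot xy (588.3, -111.1, 916, 319.0, 254.0) tool [ 0.9 -0.8]
foot xy (513.2, -115.1, 619, 235.0, 305.0) tool [-40.2 -63.7]
232 ..................................................
236 .......................####.......................
240 ....................###FFFF####...................
244 ...................FF#FFFFFFF#F#..................
248 ..................FFFFFFFFFFFFF#F.................
252 .................FFFFFFFFFFFFFFFF.................
256 .................FFFFFFFFFFFFFFFF.....###o........
260 .......oo##.......FFFFFFFFFFFFFFF......##oo.......
264 .......o###.......FFFFFFFFFFFFFF.......##oo.......
268 ......oo###.........FFFFFFFFFFF........##oo.......
272 ......oo###............................##oo.......
276 ......ooo###...........................##oo.......
280 oooo#oooo###...........................##oo..#.ooo
```

Call:
arm_command(motion=[[0.436, -1.5, -0.7, 2, 0, 0, 0], [0.436, -3, -1.5, 8, 0, 0, 0], [0.436, -3, -1.5, 16, 0, 0, 0], [0.436, -3, -1.5, 24, 0, 0, 0], [0.436, -3, -1.5, 32, 0, 0, 0], [0.436, -3, -1.5, 39, 0, 0, 0], [0.436, -3, -1.5, 43, 0, 0, 0], [0.436, -3, -1.5, 43, 0, 0, 0]])

```text
t: 60.95
eef_pos: [585.4, -114.2, 48.1]
orientation: [-0.001, 0.866, 0.499, -0.002]
wrist_force: [-0.1, -0.1, -0.8]
grip_width: 41.0
finger_force: 2.8
```

```bash
python3 -c "
from h import *
tipview('w30',r0=248,r1=300)
go(491,202,90,97)"
```

```text
eef [ 585.4 -114.2   48.1] w 41.0 F 2.8 wf [-0.1 -0.1 -0.8] j [ 0.4   0.53 -0.41  1.89  0.29  0.79 -0.69]
foot xy (453.6, -25.3, 803, 83.0, 259.0) tool [  10.9 -158.5]
foot xy (588.6, -110.7, 1351, 323.0, 273.0) tool [4.7 1.1]
foot xy (514.9, -113.3, 773, 224.0, 328.0) tool [-34.5 -61.3]
foot xy (674.1, -227.9, 191, 510.0, 346.0) tool [-53.8 133.9]
248 ..................................................
252 .......................########...................
256 ....................########F####.....###oo.......
260 .......oo##........########FF#FFF##...###oo.......
264 .......o###.......#F#FFFFFFFFFFFF###...##oo.......
268 ......oo###.......#FFFFFFFFFFFFFFFF#...##oo.......
272 ......oo###......FFFFFFFFFFFFFFFFFFF...##oo.......
276 ......ooo###.....FFFFFFFFFFFFFFFFFFF...##oo.......
280 oooo#oooo###......FFFFFFFFFFFFFFFFFF...##oo..#.ooo
284 ooo##oooo###......FFFFFFFFFFFFFFFFF.......oo.#.ooo
288 o.o##oooo...........FFFFFFFFFFFFFF........oo###.o.
292 oo##ooooo.............FFFFFFFFFF..........ooo###oo
296 oo##ooooo.................................oo####.o
row [226.1, -240.6, -41.0] [-0.004, 0.001, -0.647]
```

Call:
arm_command(motion=[[0.3, 0, 0.5, 0, 0, 0, 0], [0.2, 0, 0.5, 0, 0, 0, 0], [0.2, 0, 0.5, 0, 0, 0, 0], [0.2, 0, 0.5, 0, 0, 0, 0], [0.2, 0, 0.5, 0, 0, 0, 0], [0.2, 0, 0.5, -3, 0, 0, 0], [0.2, 0, 0.5, -8, 0, 0, 0], [0.2, 0, 0.5, -16, 0, 0, 0], [0.2, 0, 0.5, -26, 0, 0, 0], [0.2, 0, 0.5, -40, 0, 0, 0]], squeeze=18)

```text
t: 62.0
eef_pos: [586.1, -114.5, 89.7]
orientation: [-0.001, 0.866, 0.499, -0.002]
wrist_force: [-0.3, -0.2, 0.1]
grip_width: 35.2
finger_force: 17.8
```

Call:
arm_command(motion=[[0.2, 4, -4, 0, 0, 0, -0.03], [0.2, 13, -14, 0, 0, 0, -0.09], [0.2, 29, -31, 0, 0, 0, -0.16], [0.2, 49, -52, 0, 0, 0, -0.24], [0.2, 69, -73, 0, 0, 0, -0.32], [0.2, 89, -95, 0, 0, 0, -0.4], [0.2, 109, -116, 0, 0, 0, -0.48], [0.2, 129, -137, 0, 0, 0, -0.56], [0.2, 149, -159, 0, 0, 0, -0.62], [0.2, 169, -180, 0, 0, 0, -0.645]])

```text
t: 63.0
eef_pos: [514.1, 124.6, 89.1]
orientation: [-0.001, 0.661, 0.75, -0.001]
wrist_force: [0.0, 0.5, 0.1]
grip_width: 34.9
finger_force: 17.8
```

```bash
python3 -c "
from h import *
st=sense();print(st['eef_pos'],st['grip_width'],st['finger_force'],st['joints'].round(2))
go(491,202,88,97)"
```

```text
[514.09213186 124.55037967  89.07728224] 34.940151352574894 17.787563160527498 [ 0.18  0.42 -0.65  2.01  0.34  0.83 -0.54]
row [79.7, -13.1, 1.2] [-0.003, -0.0, 0.004]
```

Call:
arm_command(motion=[[0.2, 28, -4, 0, 0, 0, 0], [0.2, 52, -8, 0, 0, 0, 0], [0.2, 70, -11, 0, 0, 0, 0], [0.2, 77, -12, 2, 0, 0, 0], [0.2, 77, -12, 8, 0, 0, 0], [0.2, 77, -12, 16, 0, 0, 0], [0.2, 77, -12, 24, 0, 0, 0], [0.2, 77, -12, 29, 0, 0, 0], [0.2, 77, -12, 31, 0, 0, 0], [0.2, 77, -12, 31, 0, 0, 0]])

```text
t: 64.0
eef_pos: [494.0, 196.6, 57.7]
orientation: [-0.001, 0.664, 0.748, -0.001]
wrist_force: [-0.2, 0.1, -1.2]
grip_width: 34.4
finger_force: 17.8
```

```bash
python3 -c "
from h import *
st=sense();print(st['eef_pos'],st['grip_width'],st['finger_force'],st['wrist_force'].round(1))"
```

```text
[494.0146513  196.58267812  57.73087594] 34.386028475298986 17.788329399190843 [-0.2  0.1 -1.2]
```

Call:
arm_command(motion=[[0.2, 0, 0, 2, 0, 0, 0], [0.2, 0, 0, 4.5, 0, 0, 0], [0.2, 0, 0, 4.5, 0, 0, 0], [0.37, 0, 0, 4.5, 0, 0, 0], [0.4, 0, 0, 4.5, 0, 0, 0], [0.436, 0, 0, 4.5, 0, 0, 0], [0.436, 0, 0, 4.5, 0, 0, 0], [0.436, 0, 0, 2, 0, 0, 0], [0.436, 0, 0, -5, 0, 0, 0], [0.436, 0, 0, -14, 0, 0, 0]])

```text
t: 65.0
eef_pos: [494.0, 197.0, 72.7]
orientation: [-0.001, 0.663, 0.748, -0.001]
wrist_force: [1.0, 0.2, -1.1]
grip_width: 41.0
finger_force: 2.8
```

Call:
arm_command(motion=[[0.436, 0, 0, -10, 0, 0, 0], [0.436, 0, 0, -20, 0, 0, 0], [0.436, 0, 0, -27, 0, 0, 0], [0.3, 0, 0, -27, 0, 0, 0], [0.1, 0, 0, -27, 0, 0, 0], [0.1, 0, 0, -27, 0, 0, 0]], squeeze=20)

```text
t: 65.6
eef_pos: [494.0, 196.7, 98.8]
orientation: [-0.001, 0.664, 0.748, -0.001]
wrist_force: [0.5, 0.2, -1.3]
grip_width: 32.2
finger_force: 19.7
```

```bash
python3 -c "
from h import *
tipview('w31',r0=252,r1=268)
_,d=snap('side','s31');_,c=snap('scene','sc31')
print('sc',feet(c));print('s',feet(d))
go(510,-121,100,105)"
```

```text
eef [494.  196.7  98.8] w 32.2 F 19.7 wf [ 0.5  0.2 -1.3] j [ 0.06  0.41 -0.67  1.99  0.34  0.85 -0.68]
foot xy (497.3, 256.5, 910, 335.0, 169.0) tool [59.  10.7]
foot xy (559.5, 243.3, 951, 421.0, 200.0) tool [38.4 70.9]
foot xy (493.7, 199.8, 930, 320.0, 248.0) tool [3.1 0.4]
foot xy (554.2, 196.1, 898, 402.0, 263.0) tool [-7.8 60. ]
252 ..................FFFFFFFFFFFFFFF.................
256 ..................FFFFFFFFFFFFFF###oo.............
260 ............oo##...FFFFFFFFFFFFF.##oo.............
264 ............oo###....FFFFFFFF....##ooo............
sc [(561.2, 242.4, 86, 241.0, 214.0), (496.2, 257.1, 69, 214.0, 223.0), (556.7, 195.2, 89, 252.0, 224.0), (494.5, 197.8, 90, 229.0, 236.0), (509.8, -122.9, 116, 337.0, 313.0)]
s [(498.3, 229.0, 183, 270.0, 229.0), (561.4, 221.5, 184, 296.0, 228.0), (447.6, -35.9, 45, 250.0, 296.0), (508.3, -118.4, 43, 284.0, 321.0)]
row [-317.5, -22.1, -1.3] [-0.004, -0.001, -0.142]
```

Call:
arm_command(motion=[[0.1, -5, 0, 0, 0, 0, -0.01], [0.1, -18, -1, 0, 0, 0, -0.03], [0.1, -42, -3, 0, 0, 0, -0.05], [0.1, -72, -5, 0, 0, 0, -0.08], [0.1, -102, -7, 0, 0, 0, -0.1], [0.1, -132, -9, 0, 0, 0, -0.12], [0.1, -162, -11, 0, 0, 0, -0.14], [0.1, -192, -13, 0, 0, 0, -0.14], [0.1, -222, -15, 0, 0, 0, -0.14], [0.1, -250, -17, 0, 0, 0, -0.14]])

```text
t: 66.75
eef_pos: [507.0, -55.1, 99.0]
orientation: [-0.001, 0.61, 0.793, -0.001]
wrist_force: [-0.7, 0.5, -0.8]
grip_width: 32.5
finger_force: 19.7
```

```bash
python3 -c "
from h import *
st=sense();print(st['eef_pos'],st['grip_width'],st['finger_force'],st['joints'].round(2))
go(510,-118,94,105);got(510,-118,94,105,-0.07)"
```

```text
[507.00271407 -55.14229827  98.9950399 ] 32.452360085424196 19.714671839028597 [ 0.53  0.37 -0.65  2.04  0.3   0.82 -0.04]
row [-61.5, -13.2, 5.0] [-0.004, -0.001, -0.002]
row [-61.5, -13.2, 5.0] [-0.004, -0.071, -0.002]
```

Call:
arm_command(motion=[[0.1, -22, -5, 0, 0, -0.02, 0], [0.1, -42, -10, 0, 0, -0.04, 0], [0.1, -54, -13, 2, 0, -0.06, 0], [0.1, -58, -13, 5, 0, -0.07, 0], [0.2, -58, -13, 5, 0, -0.07, 0], [0.32, -58, -13, 5, 0, -0.07, 0], [0.4, -58, -13, 5, 0, -0.07, 0], [0.436, -58, -13, 5, 0, -0.07, 0], [0.436, -58, -13, 5, 0, -0.07, 0], [0.436, -58, -13, 5, 0, -0.07, 0]])

```text
t: 67.75
eef_pos: [509.6, -112.6, 94.1]
orientation: [0.026, 0.609, 0.792, -0.022]
wrist_force: [0.3, 0.1, -1.7]
grip_width: 41.0
finger_force: 2.8
```

```bash
python3 -c "
from h import *
tipview('w32',r0=232,r1=284)
st,s=load('w32'); Rt=rot(st['orientation']); e=st['eef_pos']; print('tip', (e+Rt@[0,0,43.5]).round(1), Rt.round(3).tolist())"
```

```text
eef [ 509.6 -112.6   94.1] w 41.0 F 2.8 wf [ 0.3  0.1 -1.7] j [ 0.55  0.37 -0.6   2.05  0.38  0.81 -0.02]
foot xy (451.3, -15.9, 36, 270.0, 88.0) tool [113.3 -31.2]
foot xy (510.2, -116.3, 927, 319.0, 253.0) tool [ 1.4 -0.1]
232 ..................................................
236 .....................########.....................
240 ...................FFFFFFFFF###...................
244 ..................FFFFFFFFFFF#F#..................
248 ..................FFFFFFFFFFFFF##.................
252 .................FFFFFFFFFFFFFFF#.................
256 .................FFFFFFFFFFFFFFFF.....###oo.......
260 .......o###.......FFFFFFFFFFFFFF......###oo.......
264 ......oo###.......FFFFFFFFFFFFF........##oo.......
268 ......oo###.........FFFFFFFFFF.oo......##oo.......
272 ......oo###....ooooooooo..oooooooooooo###oo.......
276 ......ooo###ooooooooooooooooooooooooooo##oo.......
280 oo.o#ooo.###ooooooooooooooooooooooooooo##ooo.#o.oo
tip [ 510.2 -115.6   50.7] [[-0.257, 0.966, 0.015], [0.964, 0.257, -0.068], [-0.069, -0.003, -0.998]]
```

Call:
arm_command(motion=[[0.436, -1.5, -0.5, 2, 0, 0, 0], [0.436, -3, -1, 8, 0, 0, 0], [0.436, -3, -1, 16, 0, 0, 0], [0.436, -3, -1, 24, 0, 0, 0], [0.436, -3, -1, 32, 0, 0, 0], [0.436, -3, -1, 39, 0, 0, 0], [0.436, -3, -1, 45, 0, 0, 0], [0.436, -3, -1, 45, 0, 0, 0]])

```text
t: 68.6
eef_pos: [509.5, -118.8, 48.4]
orientation: [0.026, 0.609, 0.792, -0.023]
wrist_force: [-0.0, -0.2, -0.5]
grip_width: 41.0
finger_force: 2.8
```

```bash
python3 -c "
from h import *
tipview('w33',r0=248,r1=300)
go(517,140,90,97)"
```

```text
eef [ 509.5 -118.8   48.4] w 41.0 F 2.8 wf [-0.  -0.2 -0.5] j [ 0.52  0.44 -0.56  2.07  0.45  0.72 -0.08]
foot xy (451.4, -23.1, 43, 258.0, 86.0) tool [109.1 -31.4]
foot xy (446.8, -33.8, 55, 244.0, 104.0) tool [100.  -38.6]
foot xy (510.1, -115.6, 1386, 321.0, 273.0) tool [4.9 1.5]
248 ..................................................
252 ......................F########...................
256 ...................##############.....###oo.......
260 .......o.##.......###FFFF#FFFFF###....###oo.......
264 ......oo###......#####FFFFFFFFF#FF#...###oo.......
268 ......oo###......F#FFFFFFFFFFFFFF###..###oo.......
272 ......oo###......#FFFFFFFFFFFFFFFF##...##oo.......
276 ......oo.###.....FFFFFFFFFFFFFFFFFF#...##oo.......
280 ooo.#ooo.###.....FFFFFFFFFFFFFFFFFF....##ooo.#oooo
284 ..o##oooo###......FFFFFFFFFFFFFFFFF.......oo.#.o.o
288 oo.##ooo..#........FFFFFFFFFFFFFFF........oo###ooo
292 oo##ooooo........ooo.FFFFFFFFFFF.ooooooo..ooo###oo
296 oo##ooooo....oooooooooooo...ooooooooooooooooo###oo
row [244.8, 73.3, -58.3] [0.001, 0.069, 0.138]
```

Call:
arm_command(motion=[[0.3, 0, 0.5, 0, 0, 0, 0], [0.2, 0, 0.5, 0, 0, 0, 0], [0.2, 0, 0.5, 0, 0, 0, 0], [0.2, 0, 0.5, 0, 0, 0, 0], [0.2, 0, 0.5, 0, 0, 0, 0], [0.2, 0, 0.5, -3, 0, 0, 0], [0.2, 0, 0.5, -8, 0, 0, 0], [0.2, -1, 0.5, -16, 0, 0, 0], [0.2, -2, 0.5, -26, 0, 0, 0], [0.2, -3, 0.5, -40, 0, 0, 0]], squeeze=18)

```text
t: 69.65
eef_pos: [510.5, -119.0, 90.4]
orientation: [0.026, 0.609, 0.792, -0.022]
wrist_force: [-1.3, -0.9, -0.8]
grip_width: 34.7
finger_force: 17.8
```

```bash
python3 -c "
from h import *
st=sense();print(st['eef_pos'],st['grip_width'],st['finger_force'])
got(517,146,90,97,-0.07);got(517,146,53.5,97,-0.07)"
```

```text
[ 510.51674811 -118.96462159   90.37630851] 34.680805765389266 17.787226703949273
row [253.8, 74.3, -17.4] [0.006, -0.001, 0.138]
row [256.3, 74.5, 19.0] [0.006, -0.001, 0.138]
```

Call:
arm_command(motion=[[0.2, 5, 1, 0, 0, 0, 0.01], [0.2, 18, 5, -1, 0, 0, 0.03], [0.2, 42, 12, -3, 0, 0, 0.05], [0.2, 70, 20, -5, 0, 0, 0.07], [0.2, 100, 29, -7, 0, 0, 0.09], [0.2, 130, 38, -9, 0, 0, 0.11], [0.2, 160, 47, -11, 0, 0, 0.13], [0.2, 190, 56, -13, 0, 0, 0.138], [0.2, 220, 65, -15, 0, 0, 0.138], [0.2, 240, 71, -17, 0, 0, 0.138]])

```text
t: 70.65
eef_pos: [517.1, 134.5, 89.8]
orientation: [0.028, 0.662, 0.749, -0.02]
wrist_force: [0.6, -0.6, -1.3]
grip_width: 34.7
finger_force: 17.8
```

Call:
arm_command(motion=[[0.2, 10, 2, 0, 0, 0, 0], [0.2, 13, 2, 3, 0, 0, 0], [0.2, 13, 2, 10, 0, 0, 0], [0.2, 14, 2, 18, 0, 0, 0], [0.2, 14, 2, 26, 0, 0, 0], [0.2, 15, 2, 31, 0, 0, 0], [0.2, 15, 2, 33, 0, 0, 0], [0.2, 15, 2, 33, 0, 0, 0]])

```text
t: 71.45
eef_pos: [518.0, 144.5, 55.4]
orientation: [0.028, 0.662, 0.748, -0.021]
wrist_force: [-0.8, -0.1, -0.3]
grip_width: 34.4
finger_force: 17.8
```

```bash
python3 -c "
from h import *
st=sense();print(st['eef_pos'],st['orientation'],st['grip_width'],st['finger_force'],st['wrist_force'].round(1))
got(517,146,53.3,97,-0.07)"
```

```text
[518.0170933  144.49709564  55.35443429] [ 0.02770014  0.66237241  0.74837575 -0.02071785] 34.42762740104585 17.787149779032916 [-0.8 -0.1 -0.3]
row [1.8, -0.8, 1.9] [0.006, -0.001, -0.001]
```

Call:
arm_command(motion=[[0.2, 1, -1, 2, 0, 0, 0], [0.2, 1, -1, 2, 0, 0, 0], [0.2, 1, -1, 2, 0, 0, 0], [0.37, 1, -1, 2, 0, 0, 0], [0.4, 1, -1, 2, 0, 0, 0], [0.436, 1, -1, 2, 0, 0, 0], [0.436, 1, -1, 2, 0, 0, 0], [0.436, 1, -1, -1, 0, 0, 0], [0.436, 0, -1, -8, 0, 0, 0], [0.436, 0, -1, -16, 0, 0, 0]])

```text
t: 72.45
eef_pos: [516.9, 145.6, 72.3]
orientation: [0.028, 0.662, 0.748, -0.021]
wrist_force: [0.4, 0.6, -0.5]
grip_width: 40.8
finger_force: 2.8
```

Call:
arm_command(motion=[[0.436, -1, 0, -10, 0, 0, 0], [0.436, -1, 0, -20, 0, 0, 0], [0.436, -1, 0, -27, 0, 0, 0], [0.3, -1, 0, -27, 0, 0, 0], [0.1, -1, 0, -27, 0, 0, 0], [0.1, -1, 0, -27, 0, 0, 0]], squeeze=20)

```text
t: 73.05
eef_pos: [516.4, 146.3, 98.3]
orientation: [0.028, 0.662, 0.748, -0.021]
wrist_force: [-0.0, -0.2, -0.2]
grip_width: 32.3
finger_force: 19.7
```

```bash
python3 -c "
from h import *
tipview('w34',r0=240,r1=268)
_,d=snap('side','s34');_,c=snap('scene','sc34')
print('sc',feet(c));print('s',feet(d))
go(517.5,-235,215,82.5)"
```

```text
eef [516.4 146.3  98.3] w 32.3 F 19.7 wf [-0.  -0.2 -0.2] j [ 0.08  0.42 -0.64  1.98  0.41  0.88 -0.66]
foot xy (497.3, 256.3, 960, 310.0, 82.0) tool [116.6  -6. ]
foot xy (559.8, 242.8, 1026, 402.0, 117.0) tool [95.7 54.3]
foot xy (443.7, 228.1, 91, 224.0, 118.0) tool [ 95.2 -62.7]
foot xy (494.0, 199.3, 981, 295.0, 168.0) tool [ 60.6 -16.3]
foot xy (554.5, 195.5, 996, 383.0, 184.0) tool [49.5 43.3]
foot xy (517.4, 146.4, 955, 320.0, 246.0) tool [5.4 0.5]
240 ..................FFFFFFFFFFFFFFF.................
244 ..................FFFFFFFFFFFFFFF.................
248 ..................FFFFFFFFFFFFFFFF................
252 ..................FFFFFFFFFFFFFFF.................
256 ...................FFFFFFFFFFFFF###oo.............
260 ............oo##....FFFFFFFFFFF..##oo.............
264 ............oo###........FF......##.oo............
sc [(498.4, 256.6, 89, 215.0, 223.0), (551.2, 192.0, 54, 251.0, 226.0), (494.4, 198.1, 92, 229.0, 236.0), (518.7, 144.6, 102, 253.0, 242.0)]
s [(496.1, 218.9, 133, 270.0, 231.0), (561.3, 221.1, 173, 296.0, 229.0), (520.6, 147.4, 104, 281.0, 245.0), (447.6, -35.9, 45, 250.0, 296.0)]
row [-385.8, -44.8, -90.6] [0.014, 0.068, 0.253]
```

Call:
arm_command(motion=[[0.1, -3, 0, -5, 0, 0, 0], [0.1, -12, -2, -16, 0, 0.01, 0.02], [0.1, -32, -4, -32, 0, 0.02, 0.05], [0.1, -60, -7, -48, 0, 0.03, 0.08], [0.1, -90, -11, -62, 0, 0.04, 0.11], [0.1, -120, -14, -74, 0, 0.05, 0.14], [0.1, -150, -18, -84, 0, 0.06, 0.17], [0.1, -180, -21, -90, 0.01, 0.068, 0.2], [0.1, -210, -25, -91, 0.014, 0.068, 0.23], [0.1, -240, -28, -91, 0.014, 0.068, 0.253]])

```text
t: 74.2
eef_pos: [516.4, -90.5, 207.3]
orientation: [0.001, 0.753, 0.658, 0.001]
wrist_force: [-0.1, 0.3, -0.6]
grip_width: 32.1
finger_force: 19.7
```

Call:
arm_command(motion=[[0.1, -29, -4, 0, 0, 0, 0], [0.1, -58, -7, 0, 0, 0, 0], [0.1, -84, -10, 0, 0, 0, 0], [0.1, -100, -12, 0, 0, 0, 0], [0.1, -105, -13, 0, 0, 0, 0], [0.1, -105, -13, 0, 0, 0, 0]])

```text
t: 74.8
eef_pos: [489.7, -191.4, 206.3]
orientation: [0.0, 0.753, 0.659, 0.001]
wrist_force: [0.5, 0.4, -1.0]
grip_width: 31.8
finger_force: 19.7
```

```bash
python3 -c "
from h import *
st,s=snap('wrist','w35')
print(st['eef_pos'],rot(st['orientation']).round(3).tolist(),st['grip_width'],st['finger_force'],st['joints'].round(2))
go(517.5,-235,215,82.5)
_,s0=load('w3')
hsv=cv2.cvtColor(s['pixels'],cv2.COLOR_RGB2HSV); im=s['pixels'].astype(int)
for r in range(120,300,6): print(r,''.join('#' if hsv[r,q,2]<50 else ('o' if im[r,q,2]>im[r,q,0]+3 else '.') for q in range(250,390,2)))
"
```

```text
[ 489.68297636 -191.4358714   206.3240219 ] [[0.133, 0.991, 0.002], [0.991, -0.133, 0.0], [0.0, 0.002, -1.0]] 31.790586206869108 19.71418759552762 [ 0.69  0.23 -0.5   1.92  0.13  1.02  0.  ]
row [-40.5, 33.1, -8.8] [0.001, -0.001, -0.001]
120 ......................................................................
126 ......................................................................
132 ......................................................................
138 ......................................................................
144 ......................................................................
150 ......................................................................
156 ...........................................ooooooooooooooooo..........
162 .......................................ooooooooooooooooooooooooo......
168 .....................................ooooooooooooooooooooooooooooo....
174 ...................................oooooooooooooooooooooooooooooooo...
180 ...................................ooooooooooooooooooooooooooooooooo..
186 ................................
[... 688 characters left out ...]
...........ooooooo.......
246 ........................................................ooooooo.......
252 ........................................................ooooooo.......
258 ......................oo##.................##oo.........oooooo........
264 ......................oo###................###oo........oooooo........
270 .....................ooo###................###oo.......ooooooo........
276 ...ooooooo..........oooo###................###ooo......ooooooo........
282 .ooooooooo.o..oo.o#ooooo###.................##oooo##....o..ooo........
288 oooooooo.....oo..##ooooo.......................oooo##..oo.oo..........
294 .oooooo.oo....oo.#ooooo.........................ooo.#.o..oo.o.oo......
```

Call:
arm_command(motion=[[0.1, -3, 2, -4, 0, 0, 0], [0.1, -13, 11, -9, 0, 0, 0], [0.1, -27, 22, -9, 0, 0, 0], [0.1, -37, 30, -9, 0, 0, 0], [0.1, -40, 33, -9, 0, 0, 0], [0.2, -40, 33, -9, 0, 0, 0], [0.32, -40, 33, -9, 0, 0, 0], [0.4, -40, 33, -9, 0, 0, 0], [0.436, -40, 33, -9, 0, 0, 0], [0.436, -40, 33, -9, 0, 0, 0]])

```text
t: 75.85
eef_pos: [517.4, -234.6, 214.9]
orientation: [0.0, 0.752, 0.659, 0.0]
wrist_force: [0.5, 0.1, -0.1]
grip_width: 40.9
finger_force: 2.9
```

```bash
python3 -c "
from h import *
st,s=snap('wrist','w36'); Rt=rot(st['orientation'])
print(st['eef_pos'],st['grip_width'],st['finger_force'])
hsv=cv2.cvtColor(s['pixels'],cv2.COLOR_RGB2HSV); im=s['pixels'].astype(int)
for r in range(150,340,5): print(r,''.join('#' if hsv[r,q,2]<50 else ('o' if im[r,q,2]>im[r,q,0]+3 else '.') for q in range(250,390,2)))
for r in (200,250,300):
    for c in (315,320,325): print(r,c,(Rt.T@(atz(s,c,r,145,st)-st['eef_pos'])).round(1))
"
```

```text
[ 517.3888604  -234.61622666  214.91032726] 40.907188120624355 2.8552925554686226
150 ..................oooooooooooooooooooooo........oooo..................
155 ...................oooooooooooooooooooooo..ooo..ooo...................
160 ....................oooooooooooooooooooo..............................
165 .....................oooooooooooooooooooooooooooo.....................
170 .......................oooooooooooooooooooooooo.......................
175 ...........................oooooooooooooooo...........................
180 ................................ooooooo...............................
185 ...............................oooooooo...............................
190 ................................ooooooo...............................
195 ...............................oooooooo...............................
200 ................................oooooo................................
205 ...............................ooooooo................................
210 ...............................ooooooo................................
215 ...............................ooooooo.
[... 1365 characters left out ...]
o####o.oo.o..oo.
310 o...o...oo###oooooooooooooooooooooooooooooooooooo...ooo#####.oo..o.o..
315 ....o.o.o####ooooo..oooooooooooooooooooooooooooo....oooo#####..o.o.oo.
320 ...o...o.###.ooooo...oooooooooooooooooooooooooo.....oooo#####.o..oo.o.
325 o....oo.#####ooooo.....ooooooooooooooooooooo.........ooo######..o...o.
330 o.ooooo.#####ooooo.........oooooooooooooo............ooo######...o.o.o
335 ..o.o..#####oooooo............ooooooo................ooo#######..oo...
200 315 [39.5 -3.2 69.9]
200 320 [39.5  0.1 69.9]
200 325 [39.5  3.4 69.9]
250 315 [ 4.7 -3.3 69.9]
250 320 [ 4.7  0.1 69.9]
250 325 [ 4.7  3.6 69.9]
300 315 [-33.3  -3.4  69.9]
300 320 [-33.3   0.2  69.9]
300 325 [-33.3   3.8  69.9]
```

Call:
arm_command(motion=[[0.436, 0, 0, 3, 0, 0, 0], [0.436, 0, 0, 10, 0, 0, 0], [0.436, 0, 0, 22, 0, 0, 0], [0.436, 0, 0, 36, 0, 0, 0], [0.436, 0, 0, 50, 0, 0, 0], [0.436, 0, 0, 64, 0, 0, 0], [0.436, 0, 0, 78, 0, 0, 0], [0.436, 0, 0, 92, 0, 0, 0], [0.436, 0, 0, 106, 0, 0, 0], [0.436, 0, 0, 116, 0, 0, 0]])

```text
t: 76.9
eef_pos: [517.2, -234.7, 97.3]
orientation: [-0.0, 0.752, 0.659, 0.0]
wrist_force: [-0.3, -0.1, -1.1]
grip_width: 41.0
finger_force: 2.8
```

Call:
arm_command(motion=[[0.436, 0, 0, 6, 0, 0, 0], [0.436, 0, 0, 12, 0, 0, 0], [0.436, 0, 0, 16, 0, 0, 0], [0.436, 0, 0, 20, 0, 0, 0], [0.436, 0, 0, 23, 0, 0, 0], [0.436, 0, 0, 23, 0, 0, 0]])

```text
t: 77.5
eef_pos: [517.5, -234.8, 75.5]
orientation: [0.0, 0.752, 0.659, 0.0]
wrist_force: [0.6, -0.9, -0.8]
grip_width: 41.3
finger_force: 2.8
```

Call:
arm_command(motion=[[0.436, 0, 0, 1, 0, 0, 0], [0.436, 0, 0, 2, 0, 0, 0], [0.436, 0, 0, 2, 0, 0, 0]])

```text
t: 77.8
eef_pos: [517.6, -234.9, 73.8]
orientation: [0.0, 0.752, 0.659, 0.0]
wrist_force: [-0.4, -0.7, -0.1]
grip_width: 41.0
finger_force: 2.8
```

Call:
arm_command(motion=[[0.436, 0, 0, 1, 0, 0, 0], [0.436, 0, 0, 2, 0, 0, 0], [0.436, 0, 0, 2, 0, 0, 0]])

```text
t: 78.1
eef_pos: [517.5, -234.8, 71.6]
orientation: [0.0, 0.752, 0.659, 0.0]
wrist_force: [0.6, -0.0, -0.4]
grip_width: 41.1
finger_force: 2.8
```

Call:
arm_command(motion=[[0.46, 0, 0, 0, 0, 0, 0], [0.5, 0, 0, 0, 0, 0, 0], [0.54, 0, 0, 0, 0, 0, 0], [0.6, 0, 0, 0, 0, 0, 0], [0.7, 0, 0, 0, 0, 0, 0], [0.8, 0, 0, 0, 0, 0, 0], [0.9, 0, 0, 0, 0, 0, 0], [1, 0, 0, 0, 0, 0, 0], [1, 0, 0, 0, 0, 0, 0], [1, 0, 0, 0, 0, 0, 0]])

```text
t: 79.1
eef_pos: [517.5, -234.8, 71.8]
orientation: [0.0, 0.752, 0.659, 0.0]
wrist_force: [-0.3, -0.2, -0.6]
grip_width: 93.7
finger_force: 0.0
```

```bash
python3 -c "
from h import *
st,s=snap('wrist','w37')
print(st['eef_pos'],st['grip_width'],st['finger_force'],st['wrist_force'].round(1))
hsv=cv2.cvtColor(s['pixels'],cv2.COLOR_RGB2HSV); im=s['pixels'].astype(int)
for r in range(240,400,5): print(r,''.join('#' if hsv[r,q,2]<50 else ('o' if im[r,q,2]>im[r,q,0]+3 else '.') for q in range(225,415,3)))
"
```

```text
[ 517.54825612 -234.80086753   71.7523104 ] 93.68894768499571 0.0 [-0.3 -0.2 -0.6]
240 ..........................ooooooooooo...........................
245 ...........................oooooooooo...........................
250 ...........................oooooooooo.........#o................
255 ...........................oooooooooo........##o................
260 .............oo#...........oooooooooo........##o................
265 ..............o#...........oooooooooo........#oo................
270 ..............o##.........ooooooooooo........#oo................
275 ..............o##..........oooooooooo........#oo................
280 .#............oo#.........ooooooooooo.........oo.............#oo
285 ###...........oo#..........oooooooooo.........oo.............##o
290 ###...........oo...........oooooooooo.........oo.............###
295 ###...........oo...........oooooooooo.........oo.............###
300 ###...........oo...........oooooooooo.........o#.............###
305 ###...........oo...........oooooooooo........ooo.............###
310 ##.............oo..........oooooooooo........oo
[... 490 characters left out ...]
..........
350 ...........................ooooooooo.......#oo..................
355 ................ooo#...ooooooooooooooo.....#ooo.................
360 ................ooo..oooooooooooooooooooo..oooo.................
365 ................ooooooooooooooooooooooooooooooo.................
370 .................oooooooooooooooooooooooooooooo.................
375 .................oooooooooooooooooooooooooooooo.................
380 .................ooooooooooooooooooooooooooooo..................
385 oooo#o#o###############################################oo#oooooo
390 ooooooooooooooooooooooooooooooooooooooooooooooooooooo.ooo..ooooo
395 oooooooooooooooooooooooooooooooooooooooooooooooooooooooooooooooo
```

Tongs hang with an arm on each side of the bar. Raise the gripper straight up and clear, then check.

Call:
arm_command(motion=[[1, 0, 0, -5, 0, 0, 0], [1, 0, 0, -20, 0, 0, 0], [1, 0, 0, -45, 0, 0, 0], [1, 0, 0, -75, 0, 0, 0], [1, 0, 0, -110, 0, 0, 0], [1, 0, 0, -150, 0, 0, 0], [1, 0, 0, -185, 0, 0, 0], [1, 0, 0, -200, 0, 0, 0], [1, 0, 0, -200, 0, 0, 0], [1, 0, 0, -200, 0, 0, 0]])

```text
t: 80.15
eef_pos: [517.1, -234.8, 271.7]
orientation: [0.0, 0.752, 0.659, 0.0]
wrist_force: [0.0, 0.3, -0.4]
grip_width: 94.1
finger_force: 0.0
```

```bash
python3 -c "
from h import *
st,s=snap('wrist','w38');_,d=snap('side','s38');_,c=snap('scene','sc38')
print(st['eef_pos'],st['grip_width'])
print('sc',feet(c));print('s',feet(d));print('w',feet(s,st))
im=s['pixels'].astype(int);hsv=cv2.cvtColor(s['pixels'],cv2.COLOR_RGB2HSV)
for r in range(190,270,4): print(r,''.join('#' if hsv[r,q,2]<50 else ('o' if im[r,q,2]>im[r,q,0]+3 else '.') for q in range(270,370,2)))
# bystanders unchanged?
_,c0=load('scene0')
df=np.abs(c['pixels'].astype(int)-c0['pixels']).max(2)>40
for n,P in dict(tin=(424,-15,20),tape=(408,104,10),batt=(749,-80,7)).items():
    u,v=proj(c,P).astype(int); print(n,u,v,df[v-12:v+12,u-12:u+12].mean().round(3))
"
```

```text
[ 517.07494004 -234.75219792  271.67427435] 94.05072914005405
sc [(561.2, 242.6, 87, 241.0, 214.0), (498.6, 256.6, 90, 215.0, 223.0), (556.4, 194.7, 88, 252.0, 224.0), (494.3, 197.9, 89, 229.0, 236.0), (518.5, 144.2, 100, 253.0, 242.0)]
s [(498.5, 228.1, 181, 270.0, 229.0), (561.5, 222.4, 177, 296.0, 228.0), (520.4, 148.4, 106, 281.0, 245.0), (447.6, -35.9, 45, 250.0, 296.0)]
w [(444.6, -33.9, 65, 235.0, 45.0)]
190 ......................oooooo......................
194 ......................oooooo........#o............
198 ..........oo#.........oooooo........oo............
202 ..........ooo.........oooooo........oo............
206 ..........ooo.........oooooo.......o.o............
210 ...........oooo.......oooooo......oo..............
214 .............ooo......oooooo....#ooo..............
218 ..............ooo.....oooooo...ooo.o..............
222 ..............oooooooooooooooooooo................
226 ...............ooooooooooooooooooo................
230 ................oooooooooooooooooo................
234 .................oooooooooooooo...................
238 ......................ooooo.......................
242 ......................ooooo.......................
246 ......................ooooo.......................
250 ......................ooooo.......................
254 ......................ooooo.......................
258 ......................ooooo.......................
262 .....................ooooooo......................
266 ................oooooooooooooooo..................
tin 264 302 0.094
tape 221 278 0.0
batt 399 244 0.0
```

```bash
python3 -c "
from bench import finish_job
print(finish_job())"
```

```text
the job is handed in; nothing more can be done
None
```

I handed the job in at about 80 s: all five feet are in the drying tray, apart from each other, with at least 50 mm between centres. They look upright in the last views. The tongs hang over the rail again with an arm on each side of the bar. On the way I dropped the tongs twice into the still empty tray, lifted them back out, and never touched a foot with the gripper. In a check against the first picture, the battery and black tape had not moved. The pixels around the wax tin differed a little, which I took for a shadow because its side-camera reading was unchanged.

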